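Pack a gift tin of spice-sugar bars

TASK

Lift all the cast sugar bars out of the open mould and put them into the square tin standing in its wooden filling block, then close the tin: set the bayonet lid into the notches, push it down and turn it clockwise until it stops, so that it is locked. Then carry the closed tin by its lid to the gift case and press it fully down into the square foam cutout, and, at any point of the job, press the nutmeg grater fully down into its long cutout there, leaving the scoop, the jar and the mortar alone.

Things in the scene. Friction and masses are not known exactly. Their poses are not given: they have to be found in the camera images.
- mould: Lower half of a two-part aluminium bar mould, lying open and fixed on the bench: a plate 190 (its x) x 130 (its y) x 20 mm with six oblong cavities 6 mm deep, in three columns (x = -56, 0, 56 mm) and two rows (y = -30, 30 mm), long sides along x; two 9 mm steel dowels stand up at the corners (-86, -56) and (86, 56) mm. Origin: centre of its underside, z up.
- bar1: A cast brown cane-sugar spice bar, rigid, 46 (x) x 15 (y) x 16 (z) mm, 20 g, origin at its centre. At the start it lies flat in one of the mould's cavities (not all need be filled), standing 10 mm proud of the plate, loose enough to lift straight out. Absent bars read None.
- bar2: A cast brown cane-sugar spice bar, rigid, 46 (x) x 15 (y) x 16 (z) mm, 20 g, origin at its centre. At the start it lies flat in one of the mould's cavities (not all need be filled), standing 10 mm proud of the plate, loose enough to lift straight out. Absent bars read None.
- bar3: A cast brown cane-sugar spice bar, rigid, 46 (x) x 15 (y) x 16 (z) mm, 20 g, origin at its centre. At the start it lies flat in one of the mould's cavities (not all need be filled), standing 10 mm proud of the plate, loose enough to lift straight out. Absent bars read None.
- bar4: A cast brown cane-sugar spice bar, rigid, 46 (x) x 15 (y) x 16 (z) mm, 20 g, origin at its centre. At the start it lies flat in one of the mould's cavities (not all need be filled), standing 10 mm proud of the plate, loose enough to lift straight out. Absent bars read None.
- bar5: A cast brown cane-sugar spice bar, rigid, 46 (x) x 15 (y) x 16 (z) mm, 20 g, origin at its centre. At the start it lies flat in one of the mould's cavities (not all need be filled), standing 10 mm proud of the plate, loose enough to lift straight out. Absent bars read None.
- bar6: A cast brown cane-sugar spice bar, rigid, 46 (x) x 15 (y) x 16 (z) mm, 20 g, origin at its centre. At the start it lies flat in one of the mould's cavities (not all need be filled), standing 10 mm proud of the plate, loose enough to lift straight out. Absent bars read None.
- nest: Wooden filling block fixed on the bench, 122 x 122 mm and 26 mm high, with a square recess 100 mm wide and 20 mm deep (floor at z = 6 mm) that keeps the tin from turning. Origin: centre of its underside.
- tin: Open square steel tin, 98 x 98 mm and 80 mm high, walls 2 mm, floor 2.5 mm thick, about 220 g; it starts standing in the filling block. Its top is a flat rim plate 5 mm thick with a round bayonet mouth. Origin: centre of its underside, z up; x and y square to its sides.
- tin_mouth (a point): Centre of the tin's mouth, level with the rim plate's top. The mouth is 78 mm wide and has two notches, 18 mm wide and reaching out to 47 mm from the centre, along the tin's own +x and -x. Stops below the rim plate let a lid turn only clockwise seen from above, from the notches to a dead stop at about 80 degrees.
- lid: Steel bayonet lid, 110 g, upright on the bench. Round plug 73 mm wide, z = 0 to 12 mm, with two lugs at its foot (5 mm thick, 13 mm wide, reaching 44 mm from the centre along the lid's +x and -x); flange 96 mm wide, z = 12 to 18 mm, with a springy rubber seal under it; on top a wooden bar grip. Origin: centre of the plug's underside, z up. Turned by half a turn it is the same lid.
- lid_grip (a point): Centre of the lid's wooden bar grip: 58 mm long along the lid's x (in line with the lugs), 16 mm wide (y), from z = 18 to 45 mm above the lid's origin; this point is at 31.5 mm.
- lid_seal (a point): Underside of the rubber seal, 4 mm above the lid's origin. With its lugs in the notches the lid stands about 75 mm above the tin's origin and cannot turn; pushed 6 to 7 mm down (1.5 N per mm, dead stop at 68 mm) the lugs clear the rim plate and it turns. Let go after turning, the seal lifts it till the lugs bear under the plate at 70 mm: locked, and it can carry the tin.
- case: Shallow wooden gift case fixed on the bench, 270 (x) x 156 (y) mm, rim 64 mm high, foam up to z = 58 mm. It has an empty square cutout for the tin in its -x half and an empty long cutout for the grater near its +x end; two small corked jars (up to z = 81 mm), already packed, stand between them. Origin: centre of its underside.
- pocket (a point): Centre of the floor of the empty foam cutout, 55 mm to -x of the case's centre, 12 mm above the bench. The cutout is 46 mm deep, square to the case. Its springy walls are 94 mm apart (the tin is 98 mm) and flare to 103 mm over the top 14 mm: the tin must be pressed down with some 5 to 15 N to reach the floor, any of its four ways round.
- grater: Small four-sided steel nutmeg grater with dark wooden ends, a bar 100 mm long (x), 24 x 24 mm in section, all four long faces alike, 80 g; it starts lying on the bench just beyond the mould. Origin: its centre.
- slot (a point): Centre of the floor of the empty long foam cutout for the grater, 85 mm to +x of the case's centre, 44 mm above the bench: 14 mm deep, 106 mm long along the case's y. Its springy sides are 21 mm apart (the grater is 24 mm) and flare to 29 mm at the top: the grater must be pressed down with some 5 to 12 N to reach the floor; it then stands 10 mm proud of the foam.
- scoop: Bystander: aluminium spice scoop, 135 mm long, lying beyond the work.
- herb_jar: Bystander: corked green glass jar, 60 mm wide and 110 mm high, at the left side.
- mortar: Bystander: small marble mortar, 90 mm wide and 80 mm high, at the right side.
Mind the look-alikes: they are no part of the job. What is shaped like the lid but purple is not meant.

How it is judged (in metres and radians):
On the way, in this order (a step that is already met when the one before it is completed fails the run):
1. all the bars are in the tin (x of bar1 in the frame of tin between -0.047 and 0.047 m and y of bar1 in the frame of tin between -0.047 and 0.047 m and z of bar1 in the frame of tin between 0 and 0.068 m and x of bar2 in the frame of tin between -0.047 and 0.047 m and y of bar2 in the frame of tin between -0.047 and 0.047 m and z of bar2 in the frame of tin between 0 and 0.068 m and x of bar3 in the frame of tin between -0.047 and 0.047 m and y of bar3 in the frame of tin between -0.047 and 0.047 m and z of bar3 in the frame of tin between 0 and 0.068 m and x of bar4 in the frame of tin between -0.047 and 0.047 m and y of bar4 in the frame of tin between -0.047 and 0.047 m and z of bar4 in the frame of tin between 0 and 0.068 m and x of bar5 in the frame of tin between -0.047 and 0.047 m and y of bar5 in the frame of tin between -0.047 and 0.047 m and z of bar5 in the frame of tin between 0 and 0.068 m and x of bar6 in the frame of tin between -0.047 and 0.047 m and y of bar6 in the frame of tin between -0.047 and 0.047 m and z of bar6 in the frame of tin between 0 and 0.068 m), for 0.2 s.
2. the lid is pushed down and turned home in the tin, the bars inside (all of step 1 and x of lid in the frame of tin between -0.005 and 0.005 m and y of lid in the frame of tin between -0.005 and 0.005 m and z of lid in the frame of tin between 0.066 and 0.0718 m and angle between the x axis of lid and the x axis of tin, either way round above 1.2 rad), for 0.3 s.
3. the locked tin is pressed to the floor of the foam cutout (x of lid in the frame of tin between -0.005 and 0.005 m and y of lid in the frame of tin between -0.005 and 0.005 m and z of lid in the frame of tin between 0.066 and 0.0718 m and angle between the x axis of lid and the x axis of tin, either way round above 1.2 rad and horizontal distance between tin and pocket below 0.005 m and z of tin in the frame of pocket between -0.003 and 0.004 m and angle between tin's own z axis and vertical below 0.06 rad), for 0.2 s.
At the end, for the whole second after the job is handed in: all bars in the tin; lid within 5 mm of centre, 66 to 71.8 mm above the tin's origin, turned over 1.2 rad; tin upright to 0.06 rad, within 5 mm of the cutout's centre and 4 mm of its floor; grater in its cutout to 0.08 rad, 4 mm across, 6 mm along, 3.5 mm of the floor; all let go and still (all of step 1 and all of step 3 and x of grater in the frame of slot between -0.004 and 0.004 m and y of grater in the frame of slot between -0.006 and 0.006 m and z of grater in the frame of slot between 0.008 and 0.0155 m and angle between the x axis of grater and the y axis of case, either way round below 0.08 rad and linear speed of each of tin, lid, grater below 0.01 m/s and contact force between the fingers and grater below 0.1 N and contact force between the fingers and lid below 0.1 N and contact force between the fingers and tin below 0.1 N); the robot touches nothing.
It fails at once if the scoop is pushed more than 30 mm from its place (distance of scoop from where it was at the start of the episode above 0.03 m).
It fails at once if the herb jar is pushed more than 30 mm from its place (distance of herb_jar from where it was at the start of the episode above 0.03 m).
It fails at once if the mortar is pushed more than 30 mm from its place (distance of mortar from where it was at the start of the episode above 0.03 m).
Of bar1, bar2, bar3, bar4, bar5, bar6 only 4 to 6 are there at a start; the rules pass over those that are not, and their reading is None.
At some moment in a run one of lid may be knocked a few centimetres aside while the robot is not near it.
Once in a run the grip may slacken for a moment while it holds something.
It also fails if it takes over 208 s, if anything falls off the work surface, if the arm or the gripper's body presses on something with over 40 N, if the wrist force passes 120 N, or if a joint passes its speed limit or range.

ROBOT

A 6-joint arm with a two-finger parallel gripper is mounted at the origin on the work surface. World frame = base frame: x ahead of the robot, y to its left, z up, the work surface at z = 0. Lengths are in m, angles in degrees, forces in N, time in s.
With the tool pointing down it reaches from about 0.35 to 0.95 m from the base axis. Payload 17.4 kg.
Tool frame: the origin (TCP) lies at the very end of the fingers, on their centre line; the grasp point (between the pads) lies grip_point_offset behind it (grip_point_offset is the distance from the TCP to the grasp point, in m); z points along the fingers, x is the direction in which the jaws open and shut, and the axes are right-handed (so a half turn about z gives the same grasp; the last joint's range is limited). The gripper opens to 93 mm and grips with 3 to 60 N. Pads are 15 mm wide; open, the fingers measure 128 mm over their backs; the gripper's body (75 mm by 188 mm) begins 65 mm behind the grasp point.
Start: joints at [-68.342, 6.646, 82.598, -0, 90.757, -2.166], TCP at [0.273, -0.617, 0.219] pointing down, gripper open.
Joint ranges: [-162.19, 162.19], [-47.58, 125.68], [4.15, 143.07], [-65.23, 245.23], [0.69, 171.88], [-170.13, 170.13]. Speed limits (degrees/s): [108.29, 108.29, 127.2, 180, 180, 180].

INTERFACE

Orientations are given as a 3x3 rotation matrix whose columns are the frame's x, y, z axes.
In Python, from workcell import sense, capture, get_calibration, finish_job, search_frame, masks_of, grip_point_offset gives the robot as it stands.
- The arm moves only by the tool step_arm, never from a script. Its argument "moves" is one flat list of numbers, 6 for each row, row after row: the shift along the tool's x, y, z in m, then the turn, a rotation vector about the tool's x, y, z in rad. A call has 1 to 12 rows; each row shifts and turns the commanded pose from where the row before left it, along the tool's axes as they then stand; what a row does not reach is not made up. A row lasts 1/10 s, in which the tool goes at most 50 mm and 8.59 degrees, less where a joint would pass 70% of its speed; a pose out of reach is approached as far as the arm can. A call is refused whole if a number of a shift passes 0.05 or a number of a turn 0.15, either way. A call with a gripper value outside its range is refused whole. "fingers" is the finger opening in m, from 0 to 0.093, set as the call begins (left out, the last holds). The fingers move at their own pace and stop on an object; "newtons" is the grip in N (left out, the last holds). Time passes only in rows, so rows that do not move let the fingers close. It gives the time, the measured TCP pose, the force and the opening at its end, in the units of the state.
- sense(): the state, without advancing time (a new reading comes with each control period).
- capture(name): name is "scene" or "top"; returns the picture (480x640x3 uint8, red, green, blue); there is no depth.
- get_calibration(name): a dict with "fx", "fy", "cx", "cy" (pixels), "camera_from_world" (4x4, takes a point from world to camera coordinates). Camera axes: x right, y down, z forward; pixel columns grow to the right and rows downward; lengths in m; the calibration is good to about 2 mm. A picture is of the moment at which its call begins. get_calibration takes no time and is no camera call.
- finish_job(): hands the job in, once; it reports no verdict.
Trained networks look in the newest picture that a camera, given by its name, has taken for a name from the list of things; names that differ only in an ending like _2 or _b are one class to them, and where a whole thing is asked for, a point or a joint stands for the part that bears it (a point fixed in the world has none). Each returns a list of dicts, best first, with "p" (0 to 1); they miss things now and then, are a little off and sometimes report something else, mostly with a low value. They report only what shows in the picture. A call takes as long as a camera call. They do not tell look-alikes from the thing itself.
- search_frame(camera, query): "extent" ([left, top, width, height] in pixels, round what is visible of it).
- masks_of(camera, query): "region" (480x640 bool, what is visible of it) and "extent" ([left, top, width, height] in pixels, round what is visible of it).
The state is a dict: "t": time; "joints": joint angles; "qd": joint speeds; "tau": joint torques, N m; "eef_pos": TCP position; "eef_rot": TCP orientation; "contact_force": force on the tool from outside, world axes, zero at the start; "torque": the same for the moment, N m; "width": finger opening in m.
Only numpy, scipy, OpenCV 4.12 (cv2) and the standard library are available. Lean on these libraries where they do the work, as an engineer would, in place of code of your own. Each camera call takes 0.05 s, during which the arm holds its last target.

## Working session

There is one attempt and no reset: what is moved stays moved. The work goes in short steps, Python scripts to look and compute and a tool call to move; the robot and the scene stay as the last step left them, time stands still between calls to the robot, and variables do not carry over. Pictures are saved under pics/ and viewed, and the job is handed in when it is done.

Besides the shell and the picture viewer there is one more tool, called after "Call:" as name(argument=value, ...), one argument or row to a line, values as JSON. step_arm: Moves the arm, as the interface text tells. Its arguments: {"type":"object","properties":{"moves":{"type":"array","items":{"type":"number"}},"fingers":{"type":"number"},"newtons":{"type":"number"}},"required":["moves"]}

```bash
ls; mkdir -p pics; python3 - <<'E'
from workcell import *
import cv2,numpy as np
np.set_printoptions(precision=4,suppress=True)
s=sense();print(s);print(grip_point_offset)
for n in("scene","top"):
    im=capture(n);cv2.imwrite(f"pics/{n}0.png",im[:,:,::-1]);c=get_calibration(n);print(n,c)
E
```

```text
pics
{'t': 0.0, 'joints': array([-68.3423,   6.6754,  82.6363,   0.0013,  90.755 ,  -2.1665]), 'qd': array([-0.0258,  0.0005,  0.0037,  0.0894, -0.0784, -0.039 ]), 'tau': array([ -0.0026, -72.1272, -62.2603,   0.0778,   0.024 ,  -0.    ]), 'eef_pos': array([ 0.2726, -0.6173,  0.2179]), 'eef_rot': array([[ 0.4039, -0.9148, -0.0004],
       [-0.9148, -0.4039,  0.0011],
       [-0.0012, -0.0001, -1.    ]]), 'contact_force': array([-0.4814,  0.3005,  0.0471]), 'torque': array([-0.0252, -0.0497, -0.0243]), 'width': 0.09283071589483216}
0.0188
scene {'fx': 463.80650699722054, 'fy': 463.80650699722054, 'cx': 318.6670978626209, 'cy': 237.66054809908763, 'camera_from_world': array([[-0.8553,  0.5179, -0.0137,  0.5317],
       [ 0.4526,  0.734 , -0.5063, -0.2549],
       [-0.2522, -0.4393, -0.8622,  1.3596],
       [ 0.    ,  0.    ,  0.    ,  1.    ]])}
top {'fx': 576.0535521691079, 'fy': 576.0535521691079, 'cx': 323.8003684973499, 'cy': 242.6366017724651, 'camera_from_world': array([[ 0.0243, -0.9997, -0.0076, -0.0119],
       [-0.9812, -0.0224, -0.1916,  0.6022],
       [ 0.1914,  0.0121, -0.9814,  1.4674],
       [ 0.    ,  0.    ,  0.    ,  1.    ]])}
```

View pics/scene0.png

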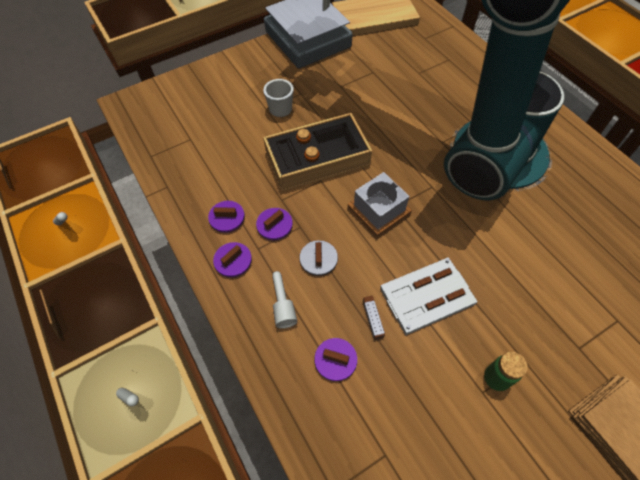

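View pics/top0.png

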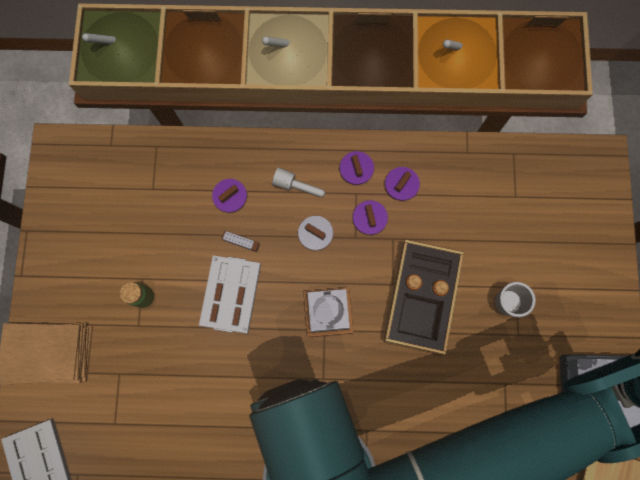

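```bash
cat > h.py <<'E'
import numpy as np,cv2
from workcell import *
np.set_printoptions(precision=4,suppress=True,linewidth=150)
C={n:get_calibration(n) for n in("scene","top")}
def proj(n,P):
    c=C[n];M=np.array(c["camera_from_world"]);P=np.atleast_2d(P)
    q=P@M[:3,:3].T+M[:3,3]
    return np.c_[c["fx"]*q[:,0]/q[:,2]+c["cx"],c["fy"]*q[:,1]/q[:,2]+c["cy"]]
def Pm(n):
    c=C[n];K=np.array([[c["fx"],0,c["cx"]],[0,c["fy"],c["cy"]],[0,0,1]]);return K@np.array(c["camera_from_world"])[:3]
def onz(n,uv,z):
    P=Pm(n);u,v=uv
    A=np.array([P[0,:2]-u*P[2,:2],P[1,:2]-v*P[2,:2]]);b=-np.array([(P[0,2]-u*P[2,2])*z+P[0,3]-u*P[2,3],(P[1,2]-v*P[2,2])*z+P[1,3]-v*P[2,3]])
    return np.linalg.solve(A,b)
def tri(us,ut):
    X=cv2.triangulatePoints(Pm("scene"),Pm("top"),np.array(us,float).reshape(2,1),np.array(ut,float).reshape(2,1));X=X[:3,0]/X[3,0]
    return X,proj("scene",X)[0]-us,proj("top",X)[0]-ut
def crop(im,x0,y0,w,h,s,fn):
    cv2.imwrite(fn,cv2.resize(im[y0:y0+h,x0:x0+w,::-1],None,fx=s,fy=s,interpolation=cv2.INTER_CUBIC))
E
python3 - <<'E'
import cv2
from h import crop
s=cv2.imread("pics/scene0.png")[:,:,::-1];t=cv2.imread("pics/top0.png")[:,:,::-1]
crop(t,190,225,160,120,5,"pics/a.png");crop(s,340,160,160,120,5,"pics/b1.png");crop(s,340,245,160,100,5,"pics/b.png");crop(t,380,230,160,120,5,"pics/c.png");crop(s,250,100,160,120,5,"pics/d.png")
E
```

```text
(no output)
```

View pics/a.png

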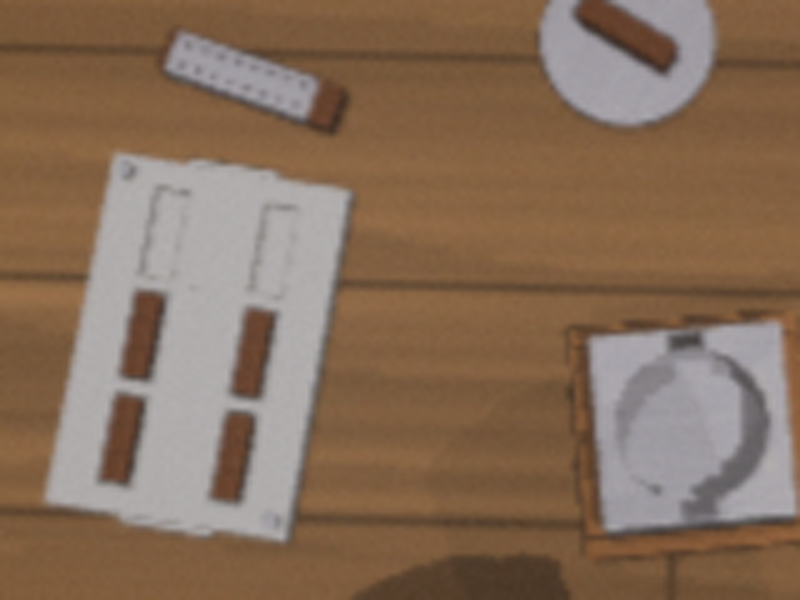

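View pics/b.png

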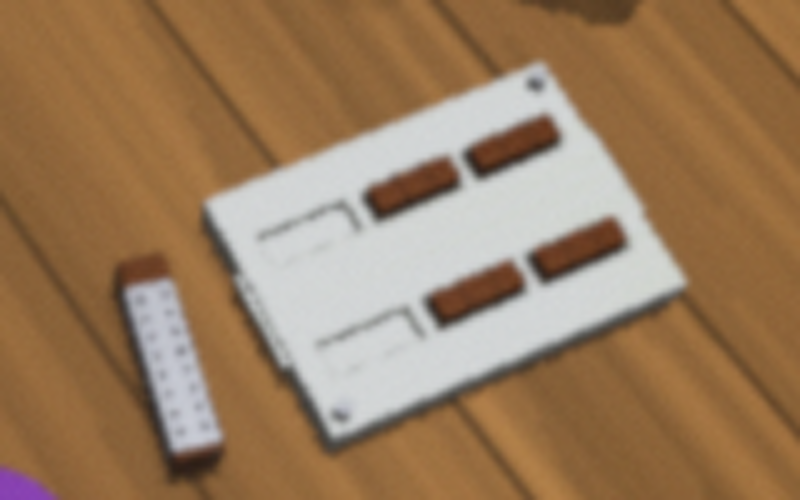

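View pics/c.png

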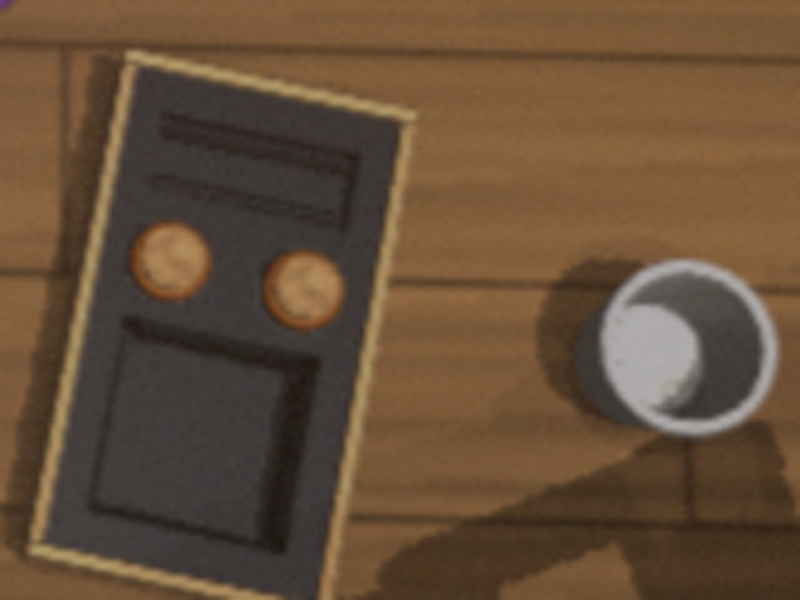

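View pics/d.png

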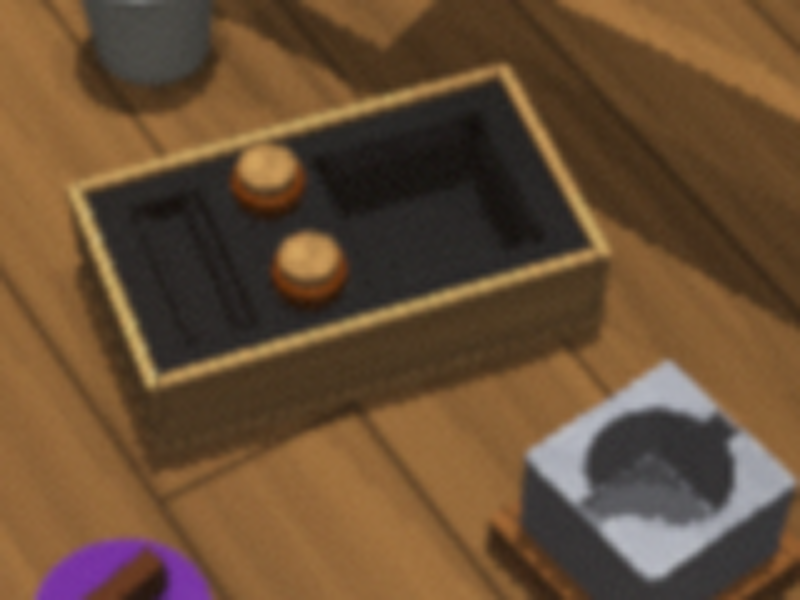

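View pics/b1.png

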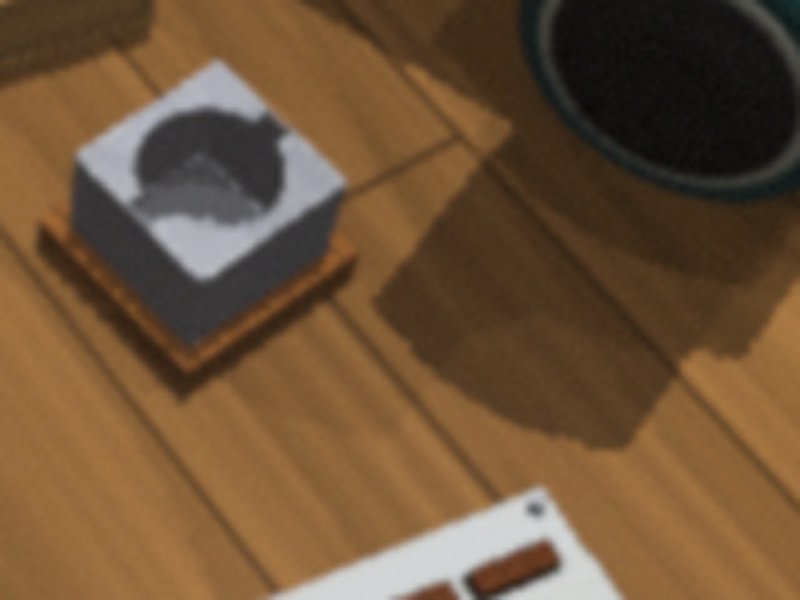

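```bash
cat > fit.py <<'E'
from h import *
from scipy.optimize import least_squares
def cp(l,x0,y0,s=5): return [None if p is None else (p[0]/s-0.4+x0,p[1]/s-0.4+y0) for p in l]
def rect(a,b,z): return np.array([[a,b,z],[a,-b,z],[-a,-b,z],[-a,b,z]])
obj={}
# order +x+y,+x-y,-x-y,-x+y
obj["mould"]=(rect(.095,.065,.020),cp([(332,447),(207,203),(542,62),(687,285)],340,245),cp([(115,152),(352,190),(290,542),(45,502)],190,225))
obj["tin"]=(rect(.049,.049,.086),cp([(205,280),(77,157),(218,60),(348,183)],340,160),cp([(588,338),(783,320),(800,515),(605,532)],190,225))
obj["case"]=(rect(.135,.078,.064),cp([(150,385),(70,187),(503,65),(607,258)],250,100),cp([(127,52),(415,112),None,(32,552)],380,230))
def tf(p,L):
    c,s=np.cos(p[3]),np.sin(p[3]);return L@np.array([[c,s,0],[-s,c,0],[0,0,1]])+p[:3]
if __name__=="__main__":
  for k,(L,us,ut) in obj.items():
    def r(p,fz=False):
        W=tf(p,L);o=[]
        for n,u in(("scene",us),("top",ut)):
            q=proj(n,W)
            for a,b in zip(q,u):
                if b is not None:o+=list(a-np.array(b))
        return np.array(o)
    x0=[*onz("top",np.mean([u for u in ut if u],0),.05),0,0]
    s=least_squares(r,x0);print(k,s.x,"yaw",np.degrees(s.x[3]),"rms",np.sqrt(np.mean(s.fun**2)));print(s.fun.reshape(-1,2).T)
    s=least_squares(lambda q:r([q[0],q[1],0,q[2]]),[x0[0],x0[1],0]);print("  z0",s.x,np.degrees(s.x[2]),np.sqrt(np.mean(s.fun**2)))
E
python3 fit.py
```

```text
mould [ 0.466   0.2527 -0.0065 -0.1334] yaw -7.643442168615573 rms 0.5162513075706211
[[ 0.4843 -0.533  -0.3082 -0.4447 -0.049  -0.4414 -0.8114  0.1245]
 [-1.3884  0.3304  0.5643 -0.0416  0.3756  0.1389 -0.2534 -0.0113]]
  z0 [ 0.467  0.253 -0.133] -7.620874731486929 0.7830356849368061
tin [ 0.4234 -0.0133 -0.005   0.1153] yaw 6.608337694168109 rms 0.3604321286737756
[[-0.4957 -0.2805 -0.0017 -0.2892  0.1748 -0.793  -0.4007  0.0804]
 [ 0.0807 -0.3577  0.337  -0.4796  0.3587  0.4646 -0.146   0.0188]]
  z0 [ 0.4242 -0.0123  0.1153] 6.607093975214349 0.6114907510169755
case [ 0.468  -0.2641 -0.008  -0.1927] yaw -11.042637022063994 rms 0.5765386602846287
[[-0.2449 -0.8421  0.2382  0.5375  0.2329  0.7697 -0.6761]
 [ 1.2088  0.1027 -0.0337 -0.7335 -0.2439  0.1538  0.584 ]]
  z0 [ 0.4689 -0.261  -0.1933] -11.076816251562672 0.9897605150194205
```

```bash
cat > ba.py <<'E'
from h import *
import sys
from scipy.optimize import least_squares
from scipy.ndimage import map_coordinates
from scipy.spatial.transform import Rotation as R
from fit import tf,rect
def poly(L,n,m=.08):
    t=np.linspace(m,1-m,n);out=[]
    for a,b in zip(L,np.roll(L,-1,0)): out.append((a+(b-a)*t[:,None],np.tile((b-a)/np.linalg.norm(b-a),(n,1))))
    return np.vstack([o[0] for o in out]),np.vstack([o[1] for o in out])
def circ(r,z,n=60):
    a=np.linspace(0,2*np.pi,n,False);return np.c_[r*np.cos(a),r*np.sin(a),0*a+z],np.c_[-np.sin(a),np.cos(a),0*a]
M={"mould":poly(rect(.095,.065,.020),24),"tin":poly(rect(.049,.049,.086),16),"case":poly(rect(.135,.078,.064),30),
 "grater":poly(rect(.05,.012,.024),16,.12),"lid":None}
c=circ(.048,.018,60);g=poly(rect(.029,.008,.045),12,.12);M["lid"]=(np.vstack([c[0],g[0]]),np.vstack([c[1],g[1]]))
def camM(n,d):
    M0=np.array(C[n]["camera_from_world"]);T=np.eye(4);T[:3,:3]=R.from_rotvec(d[3:]).as_matrix();T[:3,3]=d[:3];return T@M0
def pj(n,d,P):
    c=C[n];A=camM(n,d);q=P@A[:3,:3].T+A[:3,3];return np.c_[c["fx"]*q[:,0]/q[:,2]+c["cx"],c["fy"]*q[:,1]/q[:,2]+c["cy"]]
def meas(im,uv,nr,w):
    """signed subpixel offset of strongest gradient along normal"""
    t=np.arange(-w,w+.01,.25);out=np.full(len(uv),np.nan);s=np.zeros(len(uv))
    X=uv[:,None,0]+t*nr[:,None,0];Y=uv[:,None,1]+t*nr[:,None,1]
    G=0
    for ch in range(3):
        I=map_coordinates(im[:,:,ch].astype(float),[Y,X],order=1,mode='nearest');G=G+np.abs(np.gradient(cv2.GaussianBlur(I,(5,1),0.01+1),axis=1))
    k=G.argmax(1)
    for i,j in enumerate(k):
        if 0<j<len(t)-1:
            a,b,c_=G[i,j-1],G[i,j],G[i,j+1];out[i]=t[j]+.25*.5*(a-c_)/(a-2*b+c_+1e-9);s[i]=b
    return out,s
def run(ims,poses,fitcam=True,cam0=None,ws=(4,3,2,2,1.5),only=None,stat=()):
    ks=list(poses);x=np.r_[np.concatenate([poses[k] for k in ks]),np.zeros(12) if cam0 is None else cam0]
    P=lambda x,k:np.array([x[3*ks.index(k)],x[3*ks.index(k)+1],0,x[3*ks.index(k)+2]])
    N=3*len(ks)
    for w in ws:
        data=[]
        for k in ks:
            L,T=M[k]
            W=tf(P(x,k),L);W2=tf(P(x,k),L+1e-3*T)
            for ci,n in enumerate(("scene","top")):
                d=x[N+6*ci:N+6*ci+6];u=pj(n,d,W);t=pj(n,d,W2)-u;t/=np.linalg.norm(t,axis=1)[:,None];nr=np.c_[-t[:,1],t[:,0]]
                o,s=meas(ims[n],u,nr,w);ok=~np.isnan(o)&(s>4)
                data.append((k,ci,n,ok,(u+nr*o[:,None])[ok],nr[ok]))
        def res(x):
            o=[]
            for k,ci,n,ok,m,nr in data:
                d=x[N+6*ci:N+6*ci+6];u=pj(n,d,tf(P(x,k),M[k][0])[ok]);o.append(((u-m)*nr).sum(1)/.4)
            c=x[N:];pr=np.r_[c[:3]/.002,c[3:6]/.003,c[6:9]/.002,c[9:]/.003]*3
            if not fitcam: pr=c*0 if cam0 is None else (c-cam0)*1e6
            return np.r_[np.concatenate(o),pr]
        sol=least_squares(res,x,loss="soft_l1");x=sol.x
    i=0;r=res(x)*.4
    for k,ci,n,ok,m,nr in data:
        q=r[i:i+len(m)];i+=len(m);print(k,n,len(m),"med|r| %.2f mean %.2f"%(np.median(np.abs(q)),np.median(q)))
    return {k:P(x,k)[[0,1,3]] for k in ks},x[N:]
def draw(ims,poses,cam,pre):
    for ci,n in enumerate(("scene","top")):
        im=cv2.resize(ims[n][:,:,::-1],None,fx=3,fy=3,interpolation=cv2.INTER_CUBIC)
        for k,p in poses.items():
            u=pj(n,cam[6*ci:6*ci+6],tf(np.array([p[0],p[1],0,p[2]]),M[k][0]))
            for a in u: cv2.circle(im,tuple(int(round(v)) for v in a*3+1),1,(0,255,0),-1)
        cv2.imwrite(f"pics/{pre}_{n}.png",im)
E
cat > run1.py <<'E'
from ba import *
ims={n:cv2.imread(f"pics/{n}0.png")[:,:,::-1] for n in("scene","top")}
lx=onz("top",(315.5,233),.018);gx=onz("top",(240,242),.024)
print(lx,gx)
a=onz("top",(305,227),.045);b=onz("top",(326,238),.045)
ly=np.arctan2(*(a-b)[::-1])
a=onz("top",(224,235),.024);b=onz("top",(258,247),.024);gy=np.arctan2(*(a-b)[::-1])
p={"mould":[.467,.253,-.133],"tin":[.424,-.012,.115],"case":[.469,-.261,-.193],"lid":[*lx,ly],"grater":[*gx,gy]}
P,cam=run(ims,p)
for k in P: print(k,P[k],np.degrees(P[k][2]))
print(cam)
draw(ims,P,cam,"ba")
np.save("cam.npy",cam)
import json;json.dump({k:list(v) for k,v in P.items()},open("poses.json","w"))
for n,x,y,w,h,f in(("top",190,210,166,125,"e1"),("top",380,230,100,125,"e2"),("scene",250,100,160,120,"e3"),("scene",300,220,180,130,"e4")):
    im=cv2.imread(f"pics/ba_{n}.png")[3*y:3*y+3*h,3*x:3*x+3*w];cv2.imwrite(f"pics/{f}.png",cv2.resize(im,None,fx=1.45,fy=1.45))
E
python3 run1.py
```

```text
[0.6364 0.0261] [0.6055 0.23  ]
mould scene 96 med|r| 0.49 mean 0.49
mould top 96 med|r| 0.36 mean 0.36
tin scene 64 med|r| 0.69 mean 0.69
tin top 64 med|r| 0.41 mean 0.40
case scene 120 med|r| 0.43 mean -0.43
case top 120 med|r| 0.48 mean -0.48
lid scene 107 med|r| 0.25 mean -0.06
lid top 108 med|r| 0.44 mean 0.37
grater scene 64 med|r| 0.20 mean -0.15
grater top 64 med|r| 0.24 mean 0.08
mould [ 0.461   0.2303 -0.1329] -7.6164310732590135
tin [ 0.4194 -0.0374  0.1115] 6.390722069126458
case [ 0.4649 -0.2884 -0.1906] -10.922247076230795
lid [0.6361 0.0039 1.0357] 59.34345067265265
grater [0.6068 0.2069 1.2534] 71.81622399622627
[ 0.0004  0.     -0.0015 -0.0185  0.0071 -0.0008  0.0006  0.      0.0258  0.0011 -0.0158  0.0095]
```

```bash
sed -i 's#pr=np.r_\[c\[:3\].*#pr=np.r_[c[:3]/.002,c[3:6]/.0004,c[6:9]/.002,c[9:]/.0004]*10#' ba.py; python3 run1.py
```

```text
[0.6364 0.0261] [0.6055 0.23  ]
mould scene 96 med|r| 0.27 mean 0.22
mould top 96 med|r| 0.26 mean 0.13
tin scene 64 med|r| 0.44 mean 0.40
tin top 64 med|r| 0.18 mean 0.08
case scene 120 med|r| 0.17 mean 0.08
case top 120 med|r| 0.18 mean -0.18
lid scene 107 med|r| 0.16 mean 0.06
lid top 108 med|r| 0.25 mean 0.24
grater scene 64 med|r| 0.19 mean -0.17
grater top 64 med|r| 0.23 mean 0.01
mould [ 0.4662  0.2521 -0.137 ] -7.849603730526753
tin [ 0.4248 -0.0128  0.109 ] 6.243979227527482
case [ 0.4689 -0.2614 -0.1933] -11.076768958955169
lid [0.6391 0.0274 1.0285] 58.92616172782779
grater [0.6106 0.2278 1.2512] 71.68600699522325
[-0.0001  0.0021 -0.0001 -0.     -0.     -0.      0.0001  0.0008 -0.     -0.      0.      0.    ]
```

View pics/e1.png

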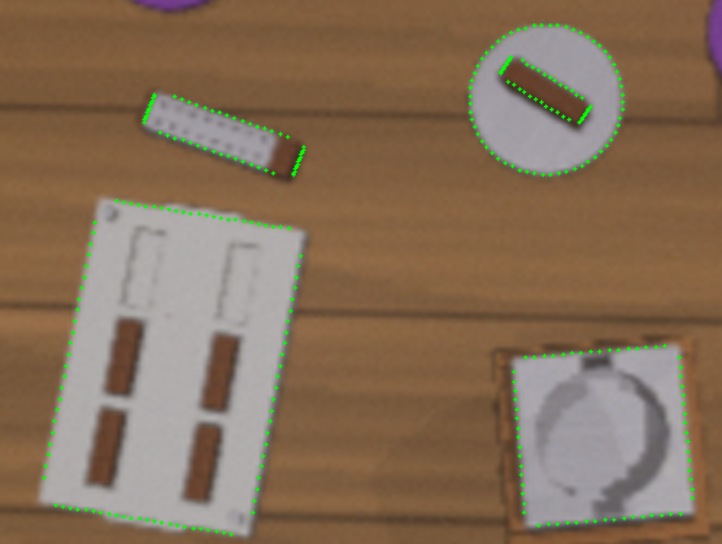

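View pics/e4.png

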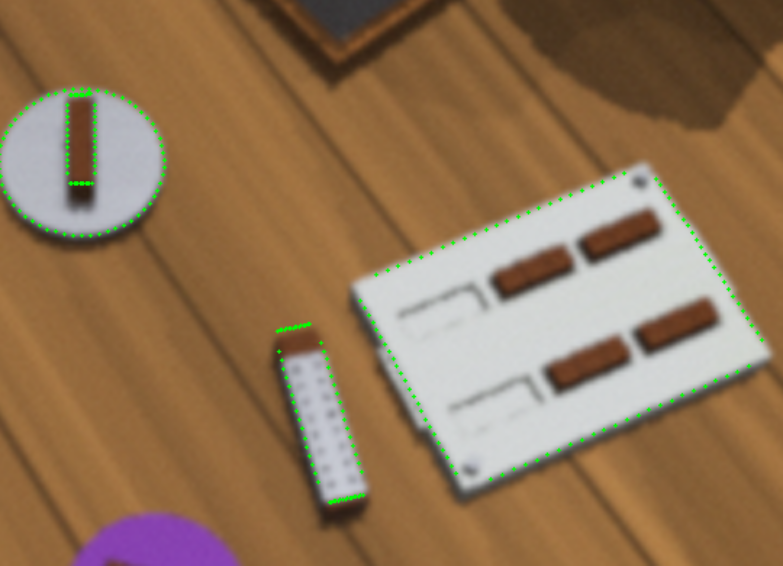

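View pics/e3.png

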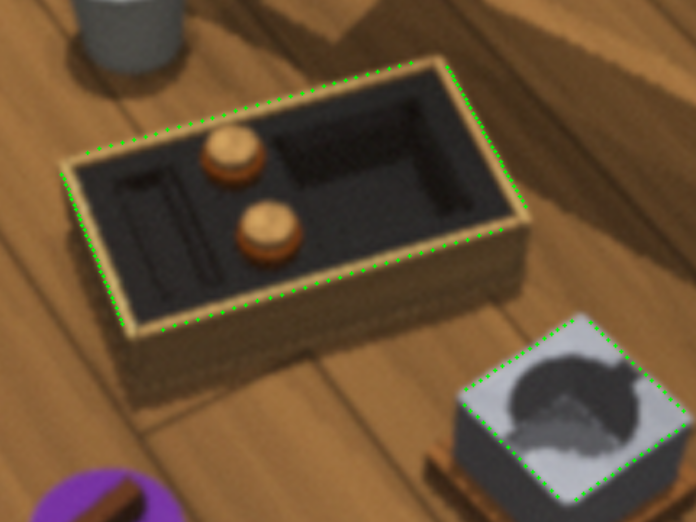

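View pics/e2.png

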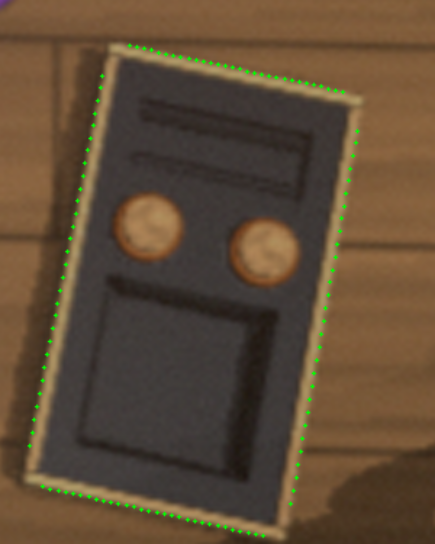

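```bash
cat > plan.py <<'E'
from h import *
import json,sys
P=json.load(open("poses.json"))
def w(k,x,y):
    p=P[k];c,s=np.cos(p[2]),np.sin(p[2]);return np.array([p[0]+c*x-s*y,p[1]+s*x+c*y])
def go(x,y,z,th=None,mm=40,s=None):
    """print turn rows then shift rows (tool axes after turn)"""
    s=s or sense();R0=np.array(s["eef_rot"]);p=np.array(s["eef_pos"])
    cur=np.degrees(np.arctan2(R0[1,0],R0[0,0]))
    if th is None: th=cur
    d=(th-cur+180)%360-180
    ph=-np.radians(d);n=int(np.ceil(abs(ph)/.145)) 
    a=np.radians(th);Rt=np.array([[np.cos(a),np.sin(a),0],[np.sin(a),-np.cos(a),0],[0,0,-1]])
    dt=Rt.T@(np.array([x,y,z])-p);m=max(1,int(np.ceil(np.linalg.norm(dt)/(mm/1000))))
    j1=np.degrees(np.arctan2(y,x))
    print(f"cur {p} th {cur:.2f} tilt {R0[:2,2]} | turn {ph:.4f} = {n} x {ph/max(n,1):.4f} | shift {dt} = {m} x {dt/m}  | j6~{j1-th:.0f}  t {s['t']:.2f} F {np.array(s['contact_force'])} w {s['width']:.4f}")
E
python3 - <<'E'
from plan import *
for x in(-.056,0):
    for y in(-.03,.03): print(x,y,w("mould",x,y))
print(w("case",-.055,0),w("case",.085,0),np.degrees(P["case"][2]))
b=w("mould",-.056,-.03);go(*b,.12,-97.85)
E
```

```text
-0.056 -0.03 [0.4066 0.2301]
-0.056 0.03 [0.4148 0.2895]
0 -0.03 [0.4621 0.2224]
0 0.03 [0.4703 0.2819]
[ 0.415  -0.2508] [ 0.5523 -0.2777] -11.076768958955169
cur [ 0.2726 -0.6173  0.218 ] th -66.18 tilt [-0.0004  0.0009] | turn 0.5528 = 4 x 0.1382 | shift [-0.8578 -0.017   0.098 ] = 22 x [-0.039  -0.0008  0.0045]  | j6~127  t 0.10 F [-1.0585  0.9118 -0.1616] w 0.0927
```

Call:
step_arm(
  moves=[0, 0, 0, 0, 0, 0.138, 0, 0, 0, 0, 0, 0.138, 0, 0, 0, 0, 0, 0.138, 0, 0, 0, 0, 0, 0.138, -0.04, 0, 0, 0, 0, 0, -0.04, 0, 0, 0, 0, 0, -0.04, 0, 0, 0, 0, 0, -0.04, 0, 0, 0, 0, 0, -0.04, 0, 0, 0, 0, 0, -0.04, 0, 0, 0, 0, 0, -0.04, 0, 0, 0, 0, 0, -0.04, 0, 0, 0, 0, 0],
  fingers=0.03,
  newtons=25,
)

```text
t: 1.3
eef_pos: [0.3159, -0.2989, 0.2183]
eef_rot: [[-0.136, -0.991, -0.0], [-0.991, 0.136, 0.0], [-0.0, 0.0, -1.0]]
contact_force: [0.6, -0.4, 0.7]
width: 0.03
```

Call:
step_arm(
  moves=[-0.04, 0, 0, 0, 0, 0, -0.04, 0, 0, 0, 0, 0, -0.04, 0, 0, 0, 0, 0, -0.04, 0, 0, 0, 0, 0, -0.04, 0, 0, 0, 0, 0, -0.04, 0, 0, 0, 0, 0, -0.04, 0, 0, 0, 0, 0, -0.04, 0, 0, 0, 0, 0, -0.04, 0, 0, 0, 0, 0, -0.04, 0, 0, 0, 0, 0, -0.04, 0, 0, 0, 0, 0, 0, 0, 0, 0, 0, 0],
)

```text
t: 2.5
eef_pos: [0.3755, 0.1389, 0.2181]
eef_rot: [[-0.131, -0.991, -0.001], [-0.991, 0.131, 0.0], [-0.0, 0.001, -1.0]]
contact_force: [-0.5, -0.2, -0.0]
width: 0.0299
```

```bash
python3 - <<'E'
from plan import *
b=w("mould",-.056,-.03);go(*b,.07,-97.85)
E
```

```text
cur [0.3755 0.1389 0.2181] th -97.53 tilt [-0.0012  0.0005] | turn 0.0055 = 1 x 0.0055 | shift [-0.0945 -0.0183  0.1481] = 5 x [-0.0189 -0.0037  0.0296]  | j6~127  t 2.50 F [-0.5044 -0.2073 -0.0008] w 0.0299
```

Call:
step_arm(
  moves=[0, 0, 0, 0, 0, 0.0055, -0.0315, -0.0061, 0.03, 0, 0, 0, -0.0315, -0.0061, 0.03, 0, 0, 0, -0.0315, -0.0061, 0.03, 0, 0, 0, 0, 0, 0.03, 0, 0, 0, 0, 0, 0.028, 0, 0, 0, 0, 0, 0, 0, 0, 0, 0, 0, 0, 0, 0, 0],
)

```text
t: 3.3
eef_pos: [0.4077, 0.2255, 0.0715]
eef_rot: [[-0.143, -0.99, 0.0], [-0.99, 0.143, -0.0], [0.0, -0.0, -1.0]]
contact_force: [0.6, -1.1, -0.0]
width: 0.03
```

```bash
python3 - <<'E'
from plan import *
b=w("mould",-.056,-.03);go(*b,.021,-97.85)
for n in("scene","top"): cv2.imwrite(f"pics/{n}1.png",capture(n)[:,:,::-1])
s=cv2.imread("pics/scene1.png")[:,:,::-1];t=cv2.imread("pics/top1.png")[:,:,::-1]
crop(t,180,220,120,120,5,"pics/f.png");crop(s,370,200,150,120,5,"pics/g.png")
e=np.array(sense()["eef_pos"]);print(proj("scene",e),proj("top",e))
E
```

```text
cur [0.4077 0.2255 0.0715] th -98.22 tilt [ 0.     -0.0001] | turn -0.0064 = 1 x -0.0064 | shift [-0.0044  0.0017  0.0505] = 2 x [-0.0022  0.0008  0.0252]  | j6~127  t 3.30 F [ 0.5789 -1.0522 -0.0282] w 0.0300
[[445.1886 262.6946]] [[234.6626 313.85  ]]
```

View pics/f.png

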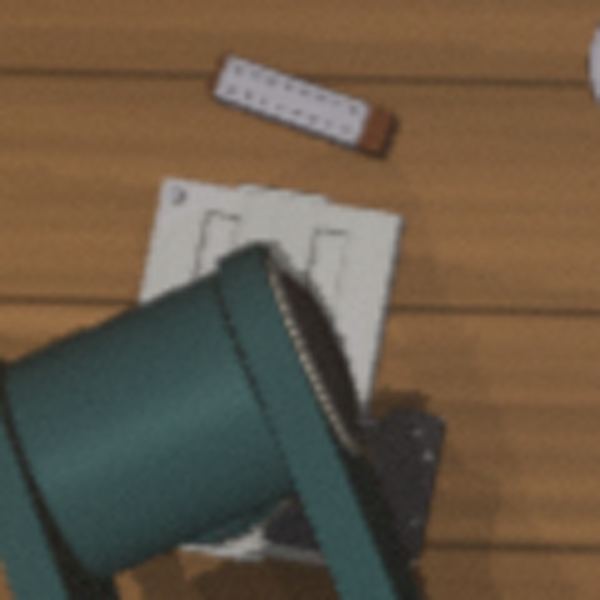

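View pics/g.png

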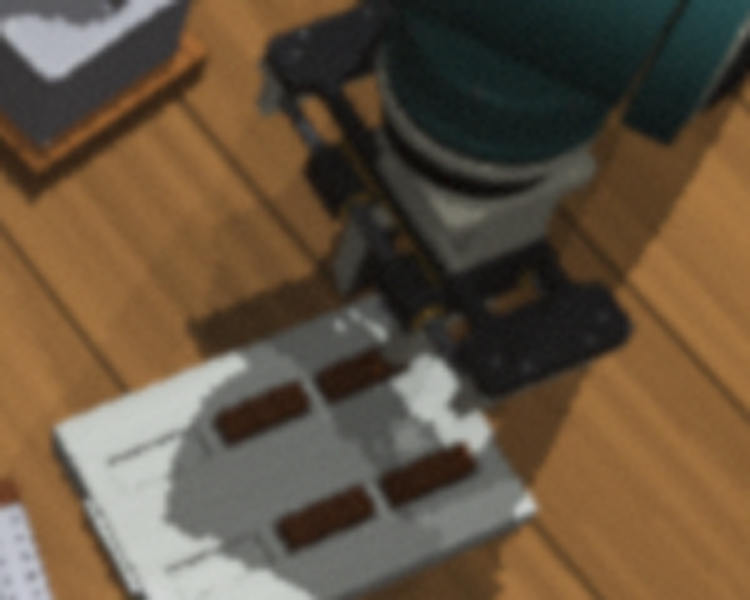

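```bash
python3 - <<'E'
from plan import *
b=w("mould",-.056,-.03)
for i in range(3):
    go(*b,.021,-97.85);capture("scene")
E
```

```text
cur [0.4083 0.2261 0.0727] th -98.19 tilt [0.0022 0.001 ] | turn -0.0059 = 1 x -0.0059 | shift [-0.0037  0.0022  0.0517] = 2 x [-0.0019  0.0011  0.0258]  | j6~127  t 3.40 F [-0.6711  0.2142  0.0675] w 0.0302
cur [0.4082 0.2263 0.0726] th -98.17 tilt [0.0024 0.0011] | turn -0.0056 = 1 x -0.0056 | shift [-0.0035  0.0021  0.0516] = 2 x [-0.0018  0.0011  0.0258]  | j6~127  t 3.45 F [ 0.747  -0.0897  0.1593] w 0.0300
cur [0.4081 0.2264 0.0723] th -98.16 tilt [0.0022 0.001 ] | turn -0.0054 = 1 x -0.0054 | shift [-0.0035  0.002   0.0513] = 2 x [-0.0017  0.001   0.0257]  | j6~127  t 3.50 F [-0.8005  0.0102 -0.0958] w 0.0299
```

Call:
step_arm(
  moves=[-0.0035, 0.002, 0.02, 0, 0, -0.005, 0, 0, 0.015, 0, 0, 0, 0, 0, 0, 0, 0, 0, 0, 0, 0, 0, 0, 0, 0, 0, 0, 0, 0, 0],
)

```text
t: 4.05
eef_pos: [0.4062, 0.2303, 0.0365]
eef_rot: [[-0.136, -0.991, 0.001], [-0.991, 0.136, 0.0], [-0.0, -0.001, -1.0]]
contact_force: [-1.6, 0.1, 0.1]
width: 0.0299
```

```bash
python3 - <<'E'
from plan import *
b=w("mould",-.056,-.03)
go(*b,.021,-97.85)
E
```

```text
cur [0.4062 0.2303 0.0365] th -97.84 tilt [0.0008 0.0004] | turn 0.0002 = 1 x 0.0002 | shift [ 0.0001 -0.0004  0.0155] = 1 x [ 0.0001 -0.0004  0.0155]  | j6~127  t 4.05 F [-1.6269  0.1087  0.1084] w 0.0299
```

Well aligned. Descend and grip.

Call:
step_arm(
  moves=[0, 0, 0.008, 0, 0, 0, 0, 0, 0.006, 0, 0, 0, 0, 0, 0, 0, 0, 0, 0, 0, 0, 0, 0, 0],
)

```text
t: 4.45
eef_pos: [0.4057, 0.2301, 0.0215]
eef_rot: [[-0.136, -0.991, -0.0], [-0.991, 0.136, -0.0], [0.0, 0.0, -1.0]]
contact_force: [-0.0, 0.4, 0.1]
width: 0.0301
```

Call:
step_arm(
  moves=[0, 0, 0, 0, 0, 0, 0, 0, 0, 0, 0, 0, 0, 0, 0, 0, 0, 0, 0, 0, 0, 0, 0, 0],
  fingers=0,
)

```text
t: 4.85
eef_pos: [0.4059, 0.2302, 0.0218]
eef_rot: [[-0.136, -0.991, 0.0], [-0.991, 0.136, 0.0], [-0.0, -0.0, -1.0]]
contact_force: [0.2, -0.7, 1.5]
width: 0.0145
```

Call:
step_arm(
  moves=[0, 0, -0.01, 0, 0, 0, 0, 0, -0.03, 0, 0, 0, 0, 0, -0.03, 0, 0, 0, 0, 0, -0.035, 0, 0, 0, 0, 0, 0, 0, 0, 0, 0, 0, 0, 0, 0, 0],
  newtons=40,
)

```text
t: 5.45
eef_pos: [0.4061, 0.2303, 0.1276]
eef_rot: [[-0.136, -0.991, 0.002], [-0.991, 0.136, 0.001], [-0.001, -0.001, -1.0]]
contact_force: [0.2, -0.6, -1.0]
width: 0.0146
```

```bash
python3 - <<'E'
from plan import *
# theta at tin -83.76: tool x = -tin y. place offset along tool x (=tin -y)
go(*w("tin",0,.008),.125,np.degrees(P["tin"][2])-90)
print(w("tin",0,.008),w("tin",0,-.008))
E
```

```text
cur [0.4061 0.2303 0.1276] th -97.83 tilt [0.0016 0.0008] | turn -0.2456 = 2 x -0.1228 | shift [0.2357 0.0078 0.0026] = 6 x [0.0393 0.0013 0.0004]  | j6~83  t 5.45 F [ 0.1631 -0.5682 -1.0483] w 0.0146
[ 0.4239 -0.0048] [ 0.4256 -0.0207]
```

Call:
step_arm(
  moves=[0, 0, 0, 0, 0, -0.123, 0, 0, 0, 0, 0, -0.123, 0.034, 0.001, 0, 0, 0, 0, 0.034, 0.001, 0, 0, 0, 0, 0.034, 0.001, 0, 0, 0, 0, 0.034, 0.001, 0, 0, 0, 0, 0.034, 0.001, 0, 0, 0, 0, 0.034, 0.001, 0, 0, 0, 0, 0.032, 0.002, 0, 0, 0, 0, 0, 0, 0, 0, 0, 0, 0, 0, 0, 0, 0, 0, 0, 0, 0, 0, 0, 0],
)

```text
t: 6.65
eef_pos: [0.4233, -0.0046, 0.1261]
eef_rot: [[0.109, -0.994, -0.001], [-0.994, -0.109, 0.0], [-0.0, 0.001, -1.0]]
contact_force: [0.1, 0.4, 0.2]
width: 0.0147
```

```bash
python3 - <<'E'
from plan import *
go(*w("tin",0,.008),.027,np.degrees(P["tin"][2])-90)
cv2.imwrite("pics/s2.png",capture("scene")[:,:,::-1]);cv2.imwrite("pics/t2.png",capture("top")[:,:,::-1])
crop(cv2.imread("pics/s2.png")[:,:,::-1],330,130,150,120,5,"pics/s2c.png")
E
```

```text
cur [ 0.4233 -0.0046  0.1261] th -83.71 tilt [-0.001   0.0003] | turn 0.0007 = 1 x 0.0007 | shift [ 0.0002 -0.0005  0.0991] = 3 x [ 0.0001 -0.0002  0.033 ]  | j6~83  t 6.65 F [0.1355 0.4061 0.2112] w 0.0147
```

View pics/s2c.png

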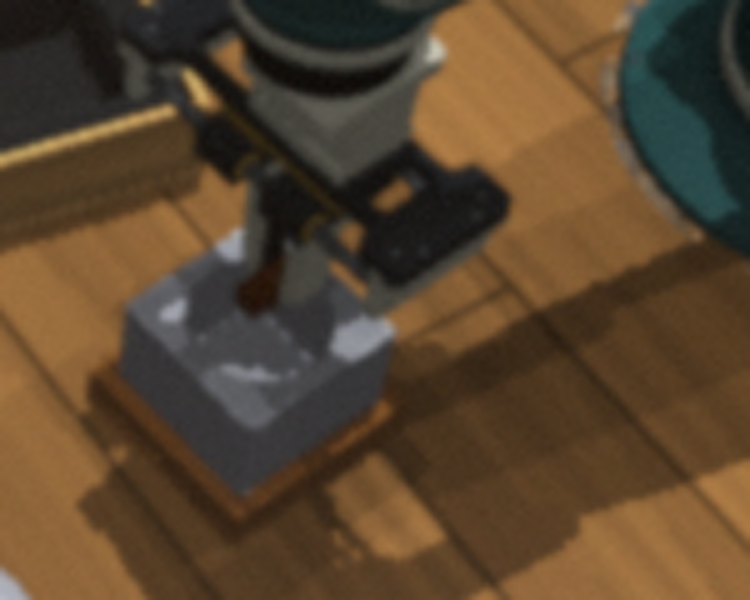

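Call:
step_arm(
  moves=[0, 0, 0.025, 0, 0, 0, 0, 0, 0.025, 0, 0, 0, 0, 0, 0.025, 0, 0, 0, 0, 0, 0.02, 0, 0, 0, 0, 0, 0, 0, 0, 0, 0, 0, 0, 0, 0, 0],
)

```text
t: 7.35
eef_pos: [0.4237, -0.0048, 0.0321]
eef_rot: [[0.11, -0.994, -0.0], [-0.994, -0.11, 0.0], [-0.0, 0.0, -1.0]]
contact_force: [0.4, -1.0, -0.3]
width: 0.0146
```

Call:
step_arm(
  moves=[0, 0, 0, 0, 0, 0, 0, 0, 0, 0, 0, 0, 0, 0, 0, 0, 0, 0],
  fingers=0.021,
)

```text
t: 7.65
eef_pos: [0.424, -0.0053, 0.0324]
eef_rot: [[0.109, -0.994, 0.001], [-0.994, -0.109, -0.0], [0.0, -0.001, -1.0]]
contact_force: [0.6, 0.7, 0.7]
width: 0.0207
```

Call:
step_arm(
  moves=[0, 0, -0.02, 0, 0, 0, 0, 0, -0.025, 0, 0, 0, 0, 0, -0.025, 0, 0, 0, 0, 0, -0.025, 0, 0, 0, 0, 0, 0, 0, 0, 0],
)

```text
t: 8.15
eef_pos: [0.4249, -0.0054, 0.1304]
eef_rot: [[0.109, -0.994, 0.005], [-0.994, -0.109, -0.0], [0.001, -0.005, -1.0]]
contact_force: [0.5, -0.4, 0.7]
width: 0.0211
```

```bash
python3 - <<'E'
from plan import *
go(*w("mould",-.056,.03),.04,-97.85)
E
```

```text
cur [ 0.4249 -0.0054  0.1304] th -83.74 tilt [ 0.0051 -0.0004] | turn 0.2462 = 2 x 0.1231 | shift [-0.2908  0.0503  0.0904] = 8 x [-0.0363  0.0063  0.0113]  | j6~133  t 8.15 F [ 0.4932 -0.355   0.6986] w 0.0211
```

Call:
step_arm(
  moves=[0, 0, 0, 0, 0, 0.123, 0, 0, 0, 0, 0, 0.123, -0.0363, 0.0063, 0, 0, 0, 0, -0.0363, 0.0063, 0, 0, 0, 0, -0.0363, 0.0063, 0, 0, 0, 0, -0.0363, 0.0063, 0, 0, 0, 0, -0.0363, 0.0063, 0, 0, 0, 0, -0.0363, 0.0063, 0, 0, 0, 0, -0.0363, 0.0063, 0, 0, 0, 0, -0.0363, 0.0063, 0, 0, 0, 0, 0, 0, 0.03, 0, 0, 0, 0, 0, 0.03, 0, 0, 0],
  fingers=0.03,
)

```text
t: 9.35
eef_pos: [0.4131, 0.2904, 0.0659]
eef_rot: [[-0.135, -0.991, 0.001], [-0.991, 0.135, 0.001], [-0.001, -0.001, -1.0]]
contact_force: [0.7, 0.5, -1.2]
width: 0.0299
```

Call:
step_arm(
  moves=[0, 0, 0.015, 0, 0, 0, 0, 0, 0, 0, 0, 0, 0, 0, 0, 0, 0, 0, 0, 0, 0, 0, 0, 0],
)

```text
t: 9.75
eef_pos: [0.414, 0.2895, 0.0532]
eef_rot: [[-0.137, -0.991, 0.002], [-0.991, 0.137, 0.001], [-0.001, -0.002, -1.0]]
contact_force: [0.5, 0.0, -0.1]
width: 0.03
```

```bash
python3 - <<'E'
from plan import *
go(*w("mould",-.056,.03),.021,-97.85)
E
```

```text
cur [0.414  0.2895 0.0532] th -97.86 tilt [0.0017 0.0012] | turn -0.0001 = 1 x -0.0001 | shift [-0.0001 -0.0008  0.0322] = 1 x [-0.0001 -0.0008  0.0322]  | j6~133  t 9.75 F [ 0.534   0.0409 -0.0753] w 0.0300
```

Call:
step_arm(
  moves=[0, -0.0005, 0.016, 0, 0, 0, 0, 0, 0.015, 0, 0, 0, 0, 0, 0, 0, 0, 0, 0, 0, 0, 0, 0, 0],
)

```text
t: 10.15
eef_pos: [0.4143, 0.2895, 0.0203]
eef_rot: [[-0.136, -0.991, 0.001], [-0.991, 0.136, 0.001], [-0.001, -0.001, -1.0]]
contact_force: [3.1, 1.7, 3.7]
width: 0.0298
```

Call:
step_arm(
  moves=[0, 0, 0, 0, 0, 0, 0, 0, 0, 0, 0, 0, 0, 0, 0, 0, 0, 0, 0, 0, 0, 0, 0, 0],
  fingers=0,
)

```text
t: 10.55
eef_pos: [0.414, 0.2893, 0.0202]
eef_rot: [[-0.136, -0.991, 0.0], [-0.991, 0.136, 0.0], [-0.0, -0.0, -1.0]]
contact_force: [0.0, -0.1, 7.1]
width: 0.0147
```

Call:
step_arm(
  moves=[0, 0, -0.01, 0, 0, 0, 0, 0, -0.03, 0, 0, 0, 0, 0, -0.03, 0, 0, 0, 0, 0, -0.035, 0, 0, 0, 0, 0, 0, 0, 0, 0, 0, 0, 0, 0, 0, 0],
)

```text
t: 11.15
eef_pos: [0.4138, 0.2892, 0.1251]
eef_rot: [[-0.136, -0.991, 0.0], [-0.991, 0.136, 0.0], [-0.0, -0.0, -1.0]]
contact_force: [-0.1, 0.6, -1.3]
width: 0.0148
```

```bash
python3 - <<'E'
from plan import *
go(*w("tin",0,-.008),.125,np.degrees(P["tin"][2])-90,34)
E
```

```text
cur [0.4138 0.2892 0.1251] th -97.83 tilt [0.0002 0.0001] | turn -0.2457 = 2 x -0.1228 | shift [0.3094 0.0219 0.0001] = 10 x [0.0309 0.0022 0.    ]  | j6~81  t 11.15 F [-0.0999  0.5735 -1.3349] w 0.0148
```

Call:
step_arm(
  moves=[0, 0, 0, 0, 0, -0.123, 0, 0, 0, 0, 0, -0.123, 0.034, 0.0024, 0, 0, 0, 0, 0.034, 0.0024, 0, 0, 0, 0, 0.034, 0.0024, 0, 0, 0, 0, 0.034, 0.0024, 0, 0, 0, 0, 0.034, 0.0024, 0, 0, 0, 0, 0.034, 0.0024, 0, 0, 0, 0, 0.034, 0.0024, 0, 0, 0, 0, 0.034, 0.0024, 0, 0, 0, 0, 0.034, 0.0024, 0, 0, 0, 0, 0, 0, 0, 0, 0, 0],
)

```text
t: 12.35
eef_pos: [0.425, -0.0201, 0.1236]
eef_rot: [[0.106, -0.994, -0.003], [-0.994, -0.106, -0.0], [0.0, 0.003, -1.0]]
contact_force: [0.0, 0.2, 0.6]
width: 0.0142
```

Call:
step_arm(
  moves=[0.003, 0, 0, 0, 0, 0, 0, 0, 0, 0, 0, 0, 0, 0, 0, 0, 0, 0],
)

```text
t: 12.65
eef_pos: [0.4258, -0.0196, 0.1251]
eef_rot: [[0.11, -0.994, -0.001], [-0.994, -0.11, 0.0], [-0.0, 0.001, -1.0]]
contact_force: [0.3, -0.3, -1.1]
width: 0.0145
```

```bash
python3 - <<'E'
from plan import *
go(*w("tin",0,-.008),.032,np.degrees(P["tin"][2])-90,34)
E
```

```text
cur [ 0.4258 -0.0196  0.1251] th -83.68 tilt [-0.0008  0.0002] | turn 0.0014 = 1 x 0.0014 | shift [0.0011 0.0003 0.0931] = 3 x [0.0004 0.0001 0.031 ]  | j6~81  t 12.65 F [ 0.2879 -0.272  -1.143 ] w 0.0145
```

Call:
step_arm(
  moves=[0.001, 0, 0.025, 0, 0, 0, 0, 0, 0.025, 0, 0, 0, 0, 0, 0.025, 0, 0, 0, 0, 0, 0.018, 0, 0, 0, 0, 0, 0, 0, 0, 0, 0, 0, 0, 0, 0, 0],
)

```text
t: 13.25
eef_pos: [0.4262, -0.0208, 0.0331]
eef_rot: [[0.11, -0.994, -0.0], [-0.994, -0.11, 0.0], [-0.0, 0.0, -1.0]]
contact_force: [0.2, -0.6, 0.7]
width: 0.0143
```

Call:
step_arm(
  moves=[0, 0, 0, 0, 0, 0, 0, 0, 0, 0, 0, 0, 0, 0, 0, 0, 0, 0],
  fingers=0.021,
)

```text
t: 13.55
eef_pos: [0.4265, -0.0213, 0.0334]
eef_rot: [[0.109, -0.994, 0.001], [-0.994, -0.109, -0.0], [0.0, -0.001, -1.0]]
contact_force: [0.0, 0.1, 0.2]
width: 0.0209
```

Call:
step_arm(
  moves=[0, 0, -0.02, 0, 0, 0, 0, 0, -0.025, 0, 0, 0, 0, 0, -0.025, 0, 0, 0, 0, 0, -0.025, 0, 0, 0, 0, 0, 0, 0, 0, 0],
)

```text
t: 14.05
eef_pos: [0.4274, -0.0215, 0.1314]
eef_rot: [[0.109, -0.994, 0.005], [-0.994, -0.109, -0.001], [0.001, -0.005, -1.0]]
contact_force: [0.7, 0.6, 0.1]
width: 0.0207
```

```bash
python3 - <<'E'
from plan import *
go(*w("mould",0,-.03),.04,-97.85)
E
```

```text
cur [ 0.4274 -0.0215  0.1314] th -83.74 tilt [ 0.0051 -0.0006] | turn 0.2462 = 2 x 0.1231 | shift [-0.2463 -0.001   0.0914] = 7 x [-0.0352 -0.0001  0.0131]  | j6~124  t 14.05 F [0.6729 0.6463 0.1464] w 0.0207
```

Call:
step_arm(
  moves=[0, 0, 0, 0, 0, 0.123, 0, 0, 0, 0, 0, 0.123, -0.0352, 0, 0, 0, 0, 0, -0.0352, 0, 0, 0, 0, 0, -0.0352, 0, 0, 0, 0, 0, -0.0352, 0, 0, 0, 0, 0, -0.0352, 0, 0, 0, 0, 0, -0.0352, 0, 0, 0, 0, 0, -0.0352, 0, 0, 0, 0, 0, 0, 0, 0.03, 0, 0, 0, 0, 0, 0.03, 0, 0, 0, 0, 0, 0.015, 0, 0, 0],
  fingers=0.03,
)

```text
t: 15.25
eef_pos: [0.4585, 0.2226, 0.0498]
eef_rot: [[-0.136, -0.991, -0.003], [-0.991, 0.136, -0.001], [0.002, 0.003, -1.0]]
contact_force: [0.2, -0.3, 0.1]
width: 0.03
```

Call:
step_arm(
  moves=[0, 0, 0, 0, 0, 0, 0, 0, 0, 0, 0, 0, 0, 0, 0, 0, 0, 0],
)

```text
t: 15.55
eef_pos: [0.4604, 0.2229, 0.0542]
eef_rot: [[-0.137, -0.991, 0.002], [-0.991, 0.137, 0.001], [-0.001, -0.002, -1.0]]
contact_force: [0.3, 0.2, 0.3]
width: 0.0304
```

```bash
python3 - <<'E'
from plan import *
go(*w("mould",0,-.03),.0215,-97.85)
E
```

```text
cur [0.4604 0.2229 0.0542] th -97.86 tilt [0.0019 0.0009] | turn -0.0001 = 1 x -0.0001 | shift [ 0.0003 -0.0017  0.0327] = 1 x [ 0.0003 -0.0017  0.0327]  | j6~124  t 15.55 F [0.2781 0.1906 0.2869] w 0.0304
```

Call:
step_arm(
  moves=[0, -0.0015, 0.016, 0, 0, 0, 0, 0, 0.015, 0, 0, 0, 0, 0, 0, 0, 0, 0, 0, 0, 0, 0, 0, 0],
)

```text
t: 15.95
eef_pos: [0.4609, 0.2224, 0.0205]
eef_rot: [[-0.136, -0.991, -0.001], [-0.991, 0.136, -0.0], [0.001, 0.001, -1.0]]
contact_force: [0.5, 0.2, 0.4]
width: 0.03
```

Call:
step_arm(
  moves=[0, 0, 0, 0, 0, 0, 0, 0, 0, 0, 0, 0, 0, 0, 0, 0, 0, 0, 0, 0, 0, 0, 0, 0],
  fingers=0,
)

```text
t: 16.35
eef_pos: [0.4611, 0.2226, 0.0215]
eef_rot: [[-0.136, -0.991, -0.0], [-0.991, 0.136, -0.0], [0.0, 0.0, -1.0]]
contact_force: [-0.7, -0.0, -0.7]
width: 0.0144
```

Call:
step_arm(
  moves=[0, 0, -0.01, 0, 0, 0, 0, 0, -0.03, 0, 0, 0, 0, 0, -0.03, 0, 0, 0, 0, 0, -0.035, 0, 0, 0, 0, 0, 0, 0, 0, 0, 0, 0, 0, 0, 0, 0],
)

```text
t: 16.95
eef_pos: [0.4614, 0.2227, 0.1277]
eef_rot: [[-0.136, -0.991, 0.002], [-0.991, 0.136, 0.001], [-0.001, -0.002, -1.0]]
contact_force: [0.6, 0.5, -1.1]
width: 0.0146
```

```bash
python3 - <<'E'
from plan import *
go(*w("tin",0,.008),.125,np.degrees(P["tin"][2])-90,34)
E
```

```text
cur [0.4614 0.2227 0.1277] th -97.83 tilt [0.0017 0.0007] | turn -0.2457 = 2 x -0.1228 | shift [0.2221 0.0621 0.0027] = 7 x [0.0317 0.0089 0.0004]  | j6~83  t 16.95 F [ 0.5995  0.524  -1.0632] w 0.0146
```

Call:
step_arm(
  moves=[0, 0, 0, 0, 0, -0.123, 0, 0, 0, 0, 0, -0.123, 0.0317, 0.0089, 0, 0, 0, 0, 0.0317, 0.0089, 0, 0, 0, 0, 0.0317, 0.0089, 0, 0, 0, 0, 0.0317, 0.0089, 0, 0, 0, 0, 0.0317, 0.0089, 0, 0, 0, 0, 0.0317, 0.0089, 0, 0, 0, 0, 0.0317, 0.0089, 0, 0, 0, 0, 0, 0, 0, 0, 0, 0, 0, 0, 0, 0, 0, 0, 0, 0, 0, 0, 0, 0],
)

```text
t: 18.15
eef_pos: [0.4233, -0.0041, 0.1261]
eef_rot: [[0.11, -0.994, -0.001], [-0.994, -0.11, 0.0], [-0.0, 0.001, -1.0]]
contact_force: [-0.3, -0.2, -0.6]
width: 0.0149
```

```bash
python3 - <<'E'
from plan import *
go(*w("tin",0,.008),.046,np.degrees(P["tin"][2])-90,34)
E
```

```text
cur [ 0.4233 -0.0041  0.1261] th -83.71 tilt [-0.0008  0.0003] | turn 0.0007 = 1 x 0.0007 | shift [ 0.0007 -0.0005  0.0801] = 3 x [ 0.0002 -0.0002  0.0267]  | j6~83  t 18.15 F [-0.3481 -0.2007 -0.5629] w 0.0149
```

Call:
step_arm(
  moves=[0.0007, 0, 0.025, 0, 0, 0, 0, 0, 0.025, 0, 0, 0, 0, 0, 0.028, 0, 0, 0, 0, 0, 0, 0, 0, 0, 0, 0, 0, 0, 0, 0],
)

```text
t: 18.65
eef_pos: [0.4235, -0.0048, 0.049]
eef_rot: [[0.11, -0.994, -0.001], [-0.994, -0.11, 0.0], [-0.0, 0.001, -1.0]]
contact_force: [-0.6, -0.2, 0.4]
width: 0.0144
```

Call:
step_arm(
  moves=[0, 0, 0, 0, 0, 0, 0, 0, 0, 0, 0, 0, 0, 0, 0, 0, 0, 0],
  fingers=0.021,
)

```text
t: 18.95
eef_pos: [0.424, -0.0054, 0.0496]
eef_rot: [[0.109, -0.994, 0.001], [-0.994, -0.109, -0.0], [0.0, -0.001, -1.0]]
contact_force: [0.7, 0.7, -0.3]
width: 0.0206
```

Call:
step_arm(
  moves=[0, 0, -0.02, 0, 0, 0, 0, 0, -0.03, 0, 0, 0, 0, 0, -0.03, 0, 0, 0, 0, 0, 0, 0, 0, 0],
)

```text
t: 19.35
eef_pos: [0.4251, -0.0056, 0.1331]
eef_rot: [[0.109, -0.994, 0.006], [-0.994, -0.109, -0.0], [0.001, -0.006, -1.0]]
contact_force: [0.3, 0.2, -0.8]
width: 0.0213
```

```bash
python3 - <<'E'
from plan import *
go(*w("mould",0,.03),.04,-97.85)
E
```

```text
cur [ 0.4251 -0.0056  0.1331] th -83.74 tilt [ 0.0061 -0.0004] | turn 0.2462 = 2 x 0.1231 | shift [-0.2909 -0.0055  0.0931] = 8 x [-0.0364 -0.0007  0.0116]  | j6~129  t 19.35 F [ 0.302   0.2234 -0.807 ] w 0.0213
```

Call:
step_arm(
  moves=[0, 0, 0, 0, 0, 0.123, 0, 0, 0, 0, 0, 0.123, -0.0364, -0.0007, 0, 0, 0, 0, -0.0364, -0.0007, 0, 0, 0, 0, -0.0364, -0.0007, 0, 0, 0, 0, -0.0364, -0.0007, 0, 0, 0, 0, -0.0364, -0.0007, 0, 0, 0, 0, -0.0364, -0.0007, 0, 0, 0, 0, -0.0364, -0.0007, 0, 0, 0, 0, -0.0364, -0.0007, 0, 0, 0, 0, 0, 0, 0.035, 0, 0, 0, 0, 0, 0.035, 0, 0, 0],
  fingers=0.03,
)

```text
t: 20.55
eef_pos: [0.4689, 0.2834, 0.0578]
eef_rot: [[-0.135, -0.991, 0.001], [-0.991, 0.135, 0.001], [-0.001, -0.001, -1.0]]
contact_force: [0.4, 0.0, -0.6]
width: 0.0304
```

Call:
step_arm(
  moves=[0, 0, 0.005, 0, 0, 0, 0, 0, 0, 0, 0, 0, 0, 0, 0, 0, 0, 0, 0, 0, 0, 0, 0, 0],
)

```text
t: 20.95
eef_pos: [0.4696, 0.2825, 0.0556]
eef_rot: [[-0.137, -0.991, 0.002], [-0.991, 0.137, 0.001], [-0.002, -0.002, -1.0]]
contact_force: [0.4, -0.8, -0.0]
width: 0.0299
```

```bash
python3 - <<'E'
from plan import *
go(*w("mould",0,.03),.0215,-97.85)
E
```

```text
cur [0.4696 0.2825 0.0556] th -97.85 tilt [0.0023 0.0013] | turn -0.0001 = 1 x -0.0001 | shift [ 0.0005 -0.0008  0.0341] = 1 x [ 0.0005 -0.0008  0.0341]  | j6~129  t 20.95 F [ 0.3946 -0.8006 -0.0254] w 0.0299
```

Call:
step_arm(
  moves=[0, -0.0005, 0.017, 0, 0, 0, 0, 0, 0.0155, 0, 0, 0, 0, 0, 0, 0, 0, 0, 0, 0, 0, 0, 0, 0],
)

```text
t: 21.35
eef_pos: [0.4693, 0.2822, 0.0212]
eef_rot: [[-0.136, -0.991, 0.0], [-0.991, 0.136, 0.0], [-0.0, -0.0, -1.0]]
contact_force: [0.1, 0.3, 0.1]
width: 0.03
```

Call:
step_arm(
  moves=[0, 0, 0, 0, 0, 0, 0, 0, 0, 0, 0, 0, 0, 0, 0, 0, 0, 0, 0, 0, 0, 0, 0, 0],
  fingers=0,
)

```text
t: 21.75
eef_pos: [0.4692, 0.2821, 0.0212]
eef_rot: [[-0.136, -0.991, 0.0], [-0.991, 0.136, -0.0], [0.0, -0.0, -1.0]]
contact_force: [-0.7, -0.7, 1.4]
width: 0.0146
```

Call:
step_arm(
  moves=[0, 0, -0.01, 0, 0, 0, 0, 0, -0.03, 0, 0, 0, 0, 0, -0.03, 0, 0, 0, 0, 0, -0.035, 0, 0, 0, 0, 0, 0, 0, 0, 0, 0, 0, 0, 0, 0, 0],
)

```text
t: 22.35
eef_pos: [0.4695, 0.2824, 0.1272]
eef_rot: [[-0.136, -0.991, 0.002], [-0.991, 0.136, 0.001], [-0.001, -0.001, -1.0]]
contact_force: [0.0, -0.1, -0.5]
width: 0.0147
```

```bash
python3 - <<'E'
from plan import *
go(*w("tin",0,-.008),.125,np.degrees(P["tin"][2])-90,34)
E
```

```text
cur [0.4695 0.2824 0.1272] th -97.83 tilt [0.0015 0.0009] | turn -0.2456 = 2 x -0.1228 | shift [0.2965 0.0765 0.0022] = 10 x [0.0297 0.0077 0.0002]  | j6~81  t 22.35 F [ 0.0035 -0.0593 -0.4727] w 0.0147
```

Call:
step_arm(
  moves=[0, 0, 0, 0, 0, -0.123, 0, 0, 0, 0, 0, -0.123, 0.033, 0.0085, 0, 0, 0, 0, 0.033, 0.0085, 0, 0, 0, 0, 0.033, 0.0085, 0, 0, 0, 0, 0.033, 0.0085, 0, 0, 0, 0, 0.033, 0.0085, 0, 0, 0, 0, 0.033, 0.0085, 0, 0, 0, 0, 0.033, 0.0085, 0, 0, 0, 0, 0.033, 0.0085, 0, 0, 0, 0, 0.033, 0.0085, 0, 0, 0, 0, 0, 0, 0, 0, 0, 0],
)

```text
t: 23.55
eef_pos: [0.4246, -0.0241, 0.1251]
eef_rot: [[0.106, -0.994, -0.002], [-0.994, -0.106, -0.001], [0.0, 0.002, -1.0]]
contact_force: [0.0, -0.2, -0.4]
width: 0.0144
```

Call:
step_arm(
  moves=[0, 0, 0, 0, 0, 0, 0, 0, 0, 0, 0, 0],
)

```text
t: 23.75
eef_pos: [0.4254, -0.0208, 0.1255]
eef_rot: [[0.109, -0.994, -0.001], [-0.994, -0.109, 0.0], [-0.0, 0.001, -1.0]]
contact_force: [0.8, 0.8, -0.4]
width: 0.0144
```

```bash
python3 - <<'E'
from plan import *
go(*w("tin",0,-.008),.046,np.degrees(P["tin"][2])-90,34)
E
```

```text
cur [ 0.4254 -0.0208  0.1255] th -83.72 tilt [-0.001   0.0003] | turn 0.0007 = 1 x 0.0007 | shift [-0.0001 -0.0002  0.0795] = 3 x [-0.     -0.0001  0.0265]  | j6~81  t 23.75 F [ 0.7632  0.79   -0.3791] w 0.0144
```

Call:
step_arm(
  moves=[0, 0, 0.025, 0, 0, 0, 0, 0, 0.025, 0, 0, 0, 0, 0, 0.028, 0, 0, 0, 0, 0, 0, 0, 0, 0, 0, 0, 0, 0, 0, 0],
)

```text
t: 24.25
eef_pos: [0.4256, -0.0207, 0.0485]
eef_rot: [[0.11, -0.994, -0.001], [-0.994, -0.11, 0.0], [-0.0, 0.001, -1.0]]
contact_force: [0.4, -0.9, 1.2]
width: 0.0142
```

Call:
step_arm(
  moves=[0, 0, 0, 0, 0, 0, 0, 0, 0, 0, 0, 0, 0, 0, 0, 0, 0, 0],
  fingers=0.021,
)

```text
t: 24.55
eef_pos: [0.426, -0.0214, 0.0491]
eef_rot: [[0.109, -0.994, 0.001], [-0.994, -0.109, -0.0], [0.0, -0.001, -1.0]]
contact_force: [0.3, -1.0, 0.5]
width: 0.0208
```

Call:
step_arm(
  moves=[0, 0, -0.02, 0, 0, 0, 0, 0, -0.03, 0, 0, 0, 0, 0, -0.03, 0, 0, 0, -0.04, -0.04, -0.02, 0, 0, 0, -0.04, -0.04, 0, 0, 0, 0, -0.03, -0.03, 0, 0, 0, 0, -0.03, -0.03, 0, 0, 0, 0, 0, 0, 0, 0, 0, 0, 0, 0, 0, 0, 0, 0],
)

```text
t: 25.45
eef_pos: [0.5395, 0.121, 0.1446]
eef_rot: [[0.11, -0.994, -0.001], [-0.994, -0.11, -0.0], [0.0, 0.001, -1.0]]
contact_force: [0.5, -0.3, 0.5]
width: 0.0207
```

```bash
cat > look.py <<'E'
import sys
from h import *
k=sys.argv[1]
ims={n:capture(n) for n in("scene","top")}
for n in ims: cv2.imwrite(f"pics/{n}{k}.png",ims[n][:,:,::-1])
E
python3 look.py 3; python3 - <<'E'
from h import *
s=cv2.imread("pics/scene3.png")[:,:,::-1];t=cv2.imread("pics/top3.png")[:,:,::-1]
a=cv2.resize(s[160:260,300:420],None,fx=5,fy=5,interpolation=2);b=cv2.resize(t[200:345,260:380],None,fx=4,fy=4,interpolation=2)
cv2.imwrite("pics/h1.png",a[:,:,::-1]);cv2.imwrite("pics/h2.png",b[:,:,::-1])
E
```

```text
(no output)
```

View pics/h1.png

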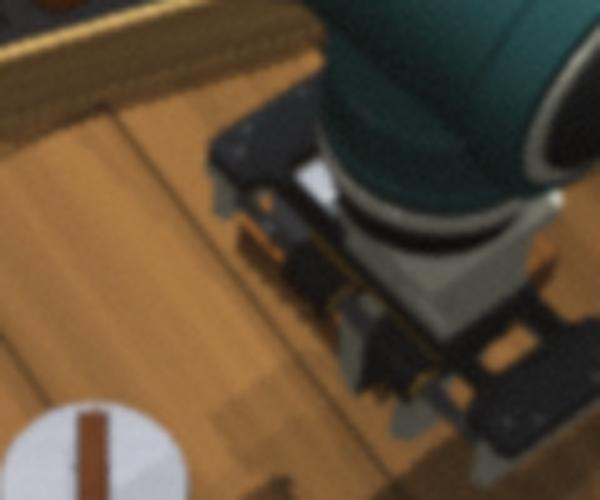

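View pics/h2.png

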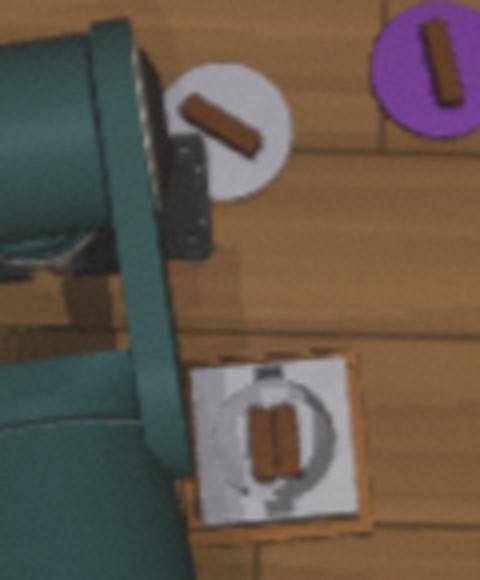

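View pics/scene3.png

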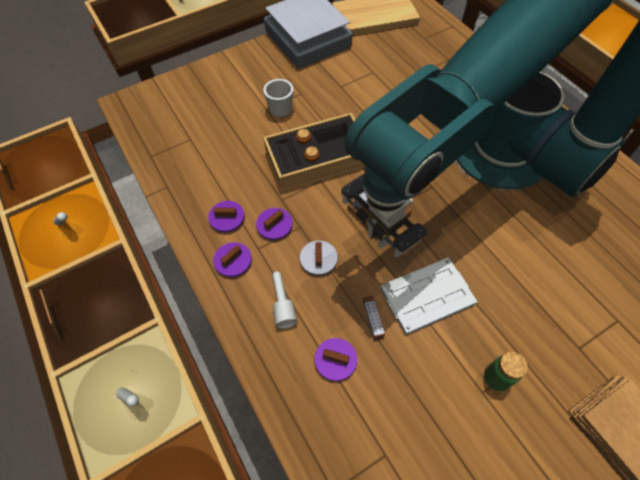

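```bash
python3 - <<'E'
from plan import *
from fit import tf,rect,cp
from ba import pj
from scipy.optimize import least_squares
cam=np.load("cam.npy")
L=rect(.05,.012,.024)
# grater x ~ +y world. order +x+y(=top-left... y_g = -xworld) 
us=cp([(172,455),(222,440),(165,255),(120,265)],340,245)
ut=cp([(163,70),(177,28),(347,83),(333,130)],190,225)
# local +x+y: x-> world +y(left), local y -> world -x (down)
us=[us[1],us[0],us[3],us[2]]
def r(p):
    W=tf(np.array([p[0],p[1],0,p[2]]),L);return np.r_[(pj("scene",cam[:6],W)-us).ravel(),(pj("top",cam[6:],W)-ut).ravel()]
s=least_squares(r,P["grater"]);print(s.x,np.degrees(s.x[2]));print(s.fun.reshape(-1,2).T)
P["grater"]=list(s.x);json.dump(P,open("poses.json","w"))
go(s.x[0],s.x[1],.016,np.degrees(s.x[2])-90)
E
```

```text
[0.6111 0.2296 1.2506] 71.6521906853127
[[ 0.3917  0.2845 -1.1198 -0.4388 -0.5983 -0.1446  0.1098 -0.2651]
 [ 1.187   0.4963 -1.0585 -1.1781 -0.3237 -0.0548  1.063  -0.1353]]
cur [0.5391 0.12   0.145 ] th -83.76 tilt [ 0.0001 -0.0001] | turn -1.1416 = 8 x -0.1427 | shift [ 0.0339 -0.1267  0.129 ] = 5 x [ 0.0068 -0.0253  0.0258]  | j6~39  t 25.55 F [-0.1355 -0.8673  0.1538] w 0.0209
```

Call:
step_arm(
  moves=[0, 0, 0, 0, 0, -0.1427, 0, 0, 0, 0, 0, -0.1427, 0, 0, 0, 0, 0, -0.1427, 0, 0, 0, 0, 0, -0.1427, 0, 0, 0, 0, 0, -0.1427, 0, 0, 0, 0, 0, -0.1427, 0, 0, 0, 0, 0, -0.1427, 0, 0, 0, 0, 0, -0.1427, 0.0085, -0.0317, 0, 0, 0, 0, 0.0085, -0.0317, 0, 0, 0, 0, 0.0085, -0.0317, 0, 0, 0, 0, 0.0085, -0.0317, 0, 0, 0, 0],
  fingers=0.036,
)

```text
t: 26.75
eef_pos: [0.6121, 0.2301, 0.1457]
eef_rot: [[0.949, -0.316, 0.001], [-0.316, -0.949, 0.0], [0.001, -0.001, -1.0]]
contact_force: [0.6, -0.9, 1.5]
width: 0.0362
```

Call:
step_arm(
  moves=[0, 0, 0.03, 0, 0, 0, 0, 0, 0.03, 0, 0, 0, 0, 0, 0.03, 0, 0, 0, 0, 0, 0, 0, 0, 0, 0, 0, 0, 0, 0, 0],
)

```text
t: 27.25
eef_pos: [0.6117, 0.2295, 0.056]
eef_rot: [[0.949, -0.315, 0.0], [-0.315, -0.949, 0.0], [0.0, -0.0, -1.0]]
contact_force: [0.5, 0.6, 1.8]
width: 0.0358
```

```bash
python3 look.py 4; python3 - <<'E'
from plan import *
p=P["grater"]
go(p[0],p[1],.016,np.degrees(p[2])-90)
s=cv2.imread("pics/scene4.png")[:,:,::-1];t=cv2.imread("pics/top4.png")[:,:,::-1]
a=cv2.resize(s[240:360,310:460],None,fx=4,fy=4,interpolation=2);b=cv2.resize(t[200:320,180:330],None,fx=4,fy=4,interpolation=2)
cv2.imwrite("pics/h1.png",np.hstack([a,b])[:,::1,::-1][:, :, :] if 0 else cv2.resize(np.hstack([a,b])[:,:,::-1],(800,320)))
E
```

```text
cur [0.6125 0.23   0.0574] th -18.36 tilt [0.0027 0.0009] | turn -0.0003 = 1 x -0.0003 | shift [-0.0011  0.0009  0.0414] = 2 x [-0.0006  0.0004  0.0207]  | j6~39  t 27.35 F [0.3557 0.1034 0.147 ] w 0.0359
```

View pics/h1.png

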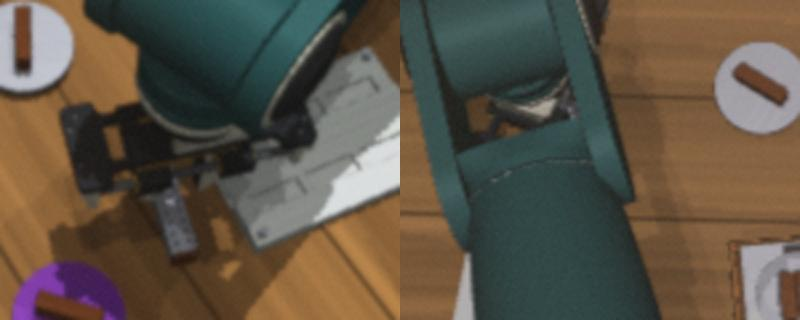

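Call:
step_arm(
  moves=[-0.001, 0.001, 0.02, 0, 0, 0, 0, 0, 0.02, 0, 0, 0, 0, 0, 0, 0, 0, 0, 0, 0, 0, 0, 0, 0],
)

```text
t: 27.75
eef_pos: [0.6109, 0.2297, 0.0165]
eef_rot: [[0.949, -0.315, 0.001], [-0.315, -0.949, 0.0], [0.001, -0.001, -1.0]]
contact_force: [-0.2, -0.2, 1.4]
width: 0.0359
```

Call:
step_arm(
  moves=[0, 0, 0, 0, 0, 0, 0, 0, 0, 0, 0, 0, 0, 0, 0, 0, 0, 0, 0, 0, 0, 0, 0, 0],
  fingers=0,
  newtons=55,
)

```text
t: 28.15
eef_pos: [0.611, 0.2298, 0.0163]
eef_rot: [[0.949, -0.314, 0.002], [-0.314, -0.949, 0.001], [0.002, -0.001, -1.0]]
contact_force: [-0.8, -1.9, 8.0]
width: 0.023
```

Call:
step_arm(
  moves=[0, 0, -0.02, 0, 0, 0, 0, 0, -0.03, 0, 0, 0, 0, 0, -0.03, 0, 0, 0, 0, 0, -0.03, 0, 0, 0, 0, 0, -0.025, 0, 0, 0, 0, 0, 0, 0, 0, 0, 0, 0, 0, 0, 0, 0],
)

```text
t: 28.85
eef_pos: [0.6104, 0.2296, 0.15]
eef_rot: [[0.949, -0.314, 0.001], [-0.314, -0.949, 0.0], [0.001, -0.0, -1.0]]
contact_force: [0.4, 1.2, -1.7]
width: 0.0235
```

```bash
python3 - <<'E'
from plan import *
go(*w("case",.085,0),.14,np.degrees(P["case"][2]),35)
E
```

```text
cur [0.6104 0.2296 0.15  ] th -18.33 tilt [0.0007 0.0002] | turn -0.1265 = 1 x -0.1265 | shift [0.0405 0.509  0.01  ] = 15 x [0.0027 0.0339 0.0007]  | j6~-16  t 28.85 F [ 0.4012  1.1626 -1.702 ] w 0.0235
```

Call:
step_arm(
  moves=[0, 0, 0, 0, 0, -0.1265, 0.0026, 0.0318, 0, 0, 0, 0, 0.0026, 0.0318, 0, 0, 0, 0, 0.0026, 0.0318, 0, 0, 0, 0, 0.0026, 0.0318, 0, 0, 0, 0, 0.0026, 0.0318, 0, 0, 0, 0, 0.0026, 0.0318, 0, 0, 0, 0, 0.0026, 0.0318, 0, 0, 0, 0, 0.0026, 0.0318, 0, 0, 0, 0, 0.0026, 0.0318, 0, 0, 0, 0, 0.0026, 0.0318, 0, 0, 0, 0, 0.0026, 0.0318, 0, 0, 0, 0],
)

```text
t: 30.05
eef_pos: [0.5703, -0.1203, 0.1481]
eef_rot: [[0.981, -0.192, -0.002], [-0.192, -0.981, 0.001], [-0.002, -0.0, -1.0]]
contact_force: [0.6, -0.0, 0.1]
width: 0.023
```

Call:
step_arm(
  moves=[0.0026, 0.0318, 0, 0, 0, 0, 0.0026, 0.0318, 0, 0, 0, 0, 0.0026, 0.0318, 0, 0, 0, 0, 0.0026, 0.0318, 0, 0, 0, 0, 0.0026, 0.0318, 0, 0, 0, 0, 0, 0, 0, 0, 0, 0, 0, 0, 0, 0, 0, 0, 0, 0, 0, 0, 0, 0],
)

```text
t: 30.85
eef_pos: [0.5532, -0.2769, 0.1489]
eef_rot: [[0.981, -0.192, -0.001], [-0.192, -0.981, 0.001], [-0.001, -0.001, -1.0]]
contact_force: [-0.6, 0.6, -0.9]
width: 0.0231
```

```bash
python3 look.py 5; python3 - <<'E'
from plan import *
go(*w("case",.085,0),.10,np.degrees(P["case"][2]),35)
s=cv2.imread("pics/scene5.png")[:,:,::-1];t=cv2.imread("pics/top5.png")[:,:,::-1]
a=cv2.resize(s[90:210,240:390],None,fx=4,fy=4,interpolation=2);b=cv2.resize(t[220:370,370:520],None,fx=4,fy=4,interpolation=2)
cv2.imwrite("pics/h1.png",a[:,:,::-1]);cv2.imwrite("pics/h2.png",b[:,:,::-1])
E
```

```text
cur [ 0.5535 -0.2768  0.1495] th -11.02 tilt [-0.0004  0.0003] | turn 0.0009 = 1 x 0.0009 | shift [-0.0009  0.0011  0.0495] = 2 x [-0.0005  0.0006  0.0247]  | j6~-16  t 30.95 F [-0.6604  0.3945 -0.9972] w 0.0229
```

View pics/h1.png

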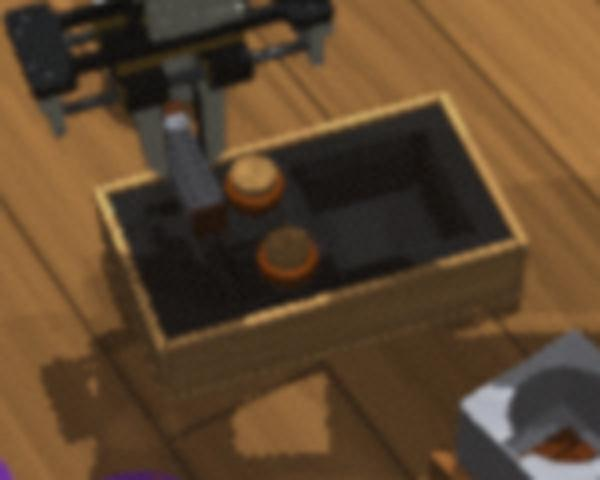

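View pics/h2.png

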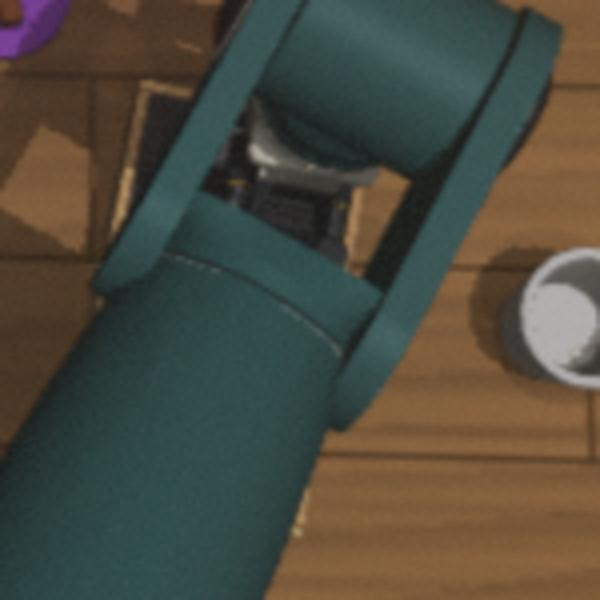

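```bash
python3 - <<'E'
from plan import *
from ba import pj
cam=np.load("cam.npy")
e=np.array([.5535,-.2768,.1495]);a=np.radians(79)
d=np.array([np.cos(a),np.sin(a),0]);n=np.array([np.sin(a),-np.cos(a),0])
im=cv2.imread("pics/scene5.png")
im=cv2.resize(im[90:210,240:390],None,fx=5,fy=5,interpolation=2)
for z in(.008,-.016):
  pts=[]
  for u,v in((.05,.012),(.05,-.012),(-.05,-.012),(-.05,.012)):
    q=pj("scene",cam[:6],(e+u*d+v*n+[0,0,z])[None])[0];pts.append(((q-[240,90])*5+2).astype(int))
  cv2.polylines(im,[np.array(pts)],True,(0,255,0) if z>0 else (0,255,255),1)
# slot on case
def cw(x,y,z): return np.r_[w("case",x,y),z]
pts=[((pj("scene",cam[:6],cw(.085+sx*.0145,sy*.053,.058)[None])[0]-[240,90])*5+2).astype(int) for sx,sy in((1,1),(1,-1),(-1,-1),(-1,1))]
cv2.polylines(im,[np.array(pts)],True,(255,0,255),1)
cv2.imwrite("pics/h3.png",im)
im=cv2.imread("pics/top0.png");im=cv2.resize(im[230:360,370:500],None,fx=4.5,fy=4.5,interpolation=2)
for x,y,hx,hy in((.085,0,.0145,.053),(-.055,0,.0515,.0515)):
  pts=[((pj("top",cam[6:],cw(x+sx*hx,y+sy*hy,.058)[None])[0]-[370,230])*4.5+2).astype(int) for sx,sy in((1,1),(1,-1),(-1,-1),(-1,1))]
  cv2.polylines(im,[np.array(pts)],True,(255,0,255),1)
cv2.imwrite("pics/h4.png",im)
E
```

```text
(no output)
```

View pics/h3.png

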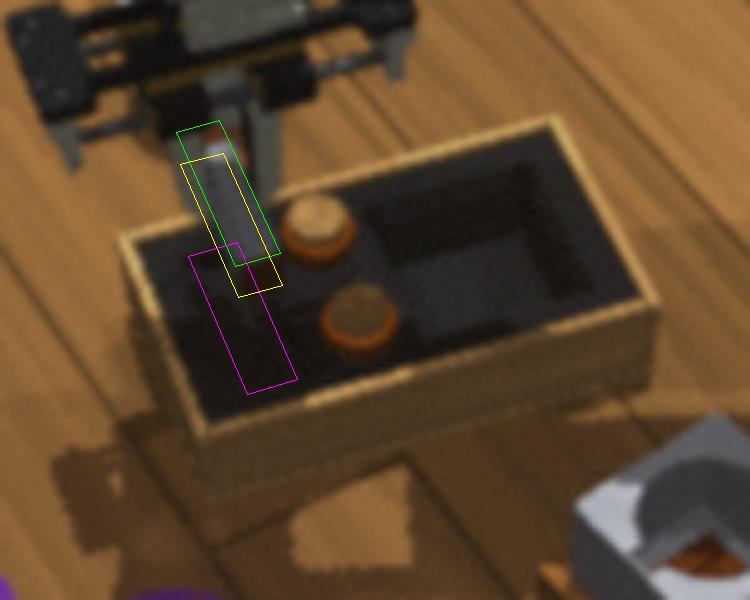

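View pics/h4.png

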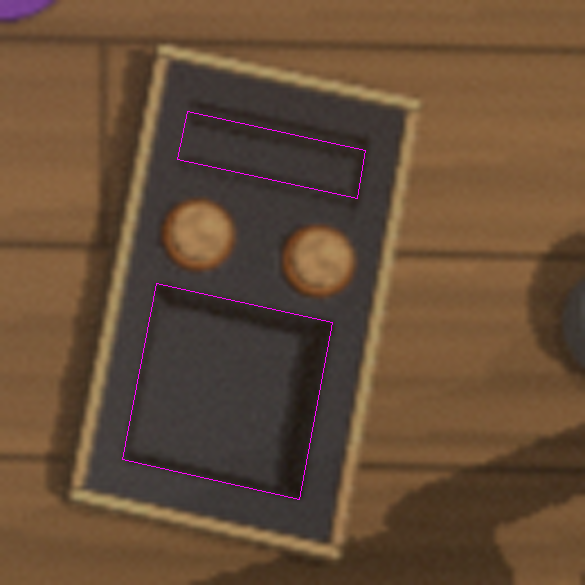

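Call:
step_arm(
  moves=[-0.001, 0.001, 0.025, 0, 0, 0, 0, 0, 0.025, 0, 0, 0, 0, 0, 0.017, 0, 0, 0, 0, 0, 0, 0, 0, 0, 0, 0, 0, 0, 0, 0, 0, 0, 0, 0, 0, 0],
)

```text
t: 31.55
eef_pos: [0.5528, -0.2787, 0.0843]
eef_rot: [[0.981, -0.192, 0.002], [-0.192, -0.981, -0.001], [0.002, 0.001, -1.0]]
contact_force: [0.1, -0.3, -0.7]
width: 0.0229
```

```bash
python3 look.py 6; python3 - <<'E'
from plan import *
from ba import pj
cam=np.load("cam.npy")
go(*w("case",.085,0),.06,np.degrees(P["case"][2]),35)
e=np.array(sense()["eef_pos"]);a=np.radians(79)
d=np.array([np.cos(a),np.sin(a),0]);n=np.array([np.sin(a),-np.cos(a),0])
im=cv2.imread("pics/scene6.png")
im=cv2.resize(im[95:195,250:350],None,fx=6,fy=6,interpolation=2)
cv2.imwrite("pics/h2.png",im)
for z in(.008,-.016):
  pts=[]
  for u,v in((.05,.012),(.05,-.012),(-.05,-.012),(-.05,.012)):
    q=pj("scene",cam[:6],(e+u*d+v*n+[0,0,z])[None])[0];pts.append(((q-[250,95])*6+2).astype(int))
  cv2.polylines(im,[np.array(pts)],True,(0,255,0) if z>0 else (0,255,255),1)
def cw(x,y,z): return np.r_[w("case",x,y),z]
pts=[((pj("scene",cam[:6],cw(.085+sx*.0145,sy*.053,.058)[None])[0]-[250,95])*6+2).astype(int) for sx,sy in((1,1),(1,-1),(-1,-1),(-1,1))]
cv2.polylines(im,[np.array(pts)],True,(255,0,255),1)
cv2.imwrite("pics/h3.png",im)
E
```

```text
cur [ 0.5527 -0.2787  0.0841] th -11.08 tilt [ 0.0014 -0.0008] | turn 0.0000 = 1 x 0.0000 | shift [-0.0005 -0.0009  0.0241] = 1 x [-0.0005 -0.0009  0.0241]  | j6~-16  t 31.65 F [-0.4435  1.0216 -0.6112] w 0.0234
```

View pics/h3.png

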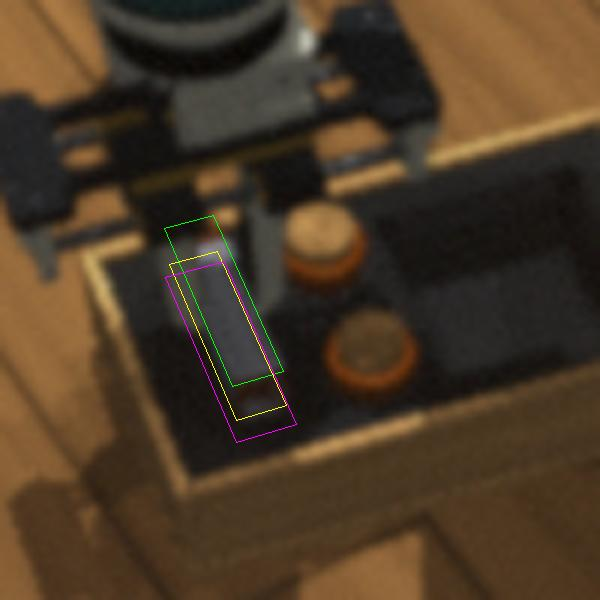

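View pics/h2.png

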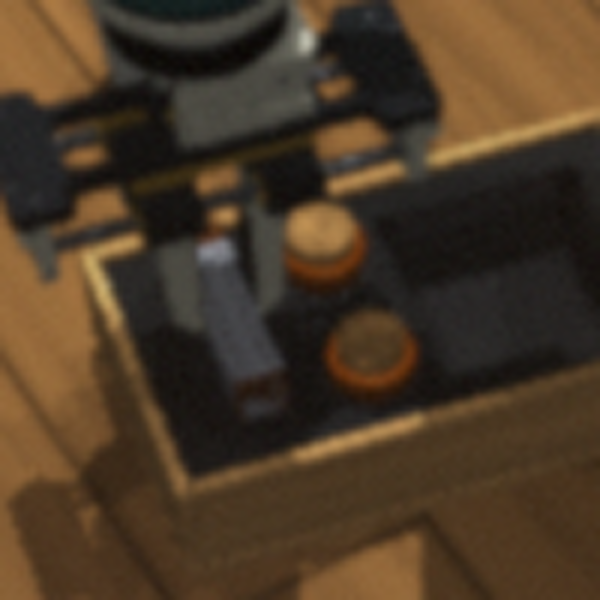

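Call:
step_arm(
  moves=[-0.0005, -0.001, 0.005, 0, 0, 0, 0, 0, 0.005, 0, 0, 0, 0, 0, 0.004, 0, 0, 0, 0, 0, 0.003, 0, 0, 0, 0, 0, 0, 0, 0, 0, 0, 0, 0, 0, 0, 0],
)

```text
t: 32.25
eef_pos: [0.5521, -0.2775, 0.0657]
eef_rot: [[0.981, -0.192, 0.0], [-0.192, -0.981, -0.0], [0.0, 0.0, -1.0]]
contact_force: [4.2, -2.2, -1.6]
width: 0.0229
```

Call:
step_arm(
  moves=[0, 0, 0.003, 0, 0, 0, 0, 0, 0.003, 0, 0, 0, 0, 0, 0, 0, 0, 0, 0, 0, 0, 0, 0, 0],
)

```text
t: 32.65
eef_pos: [0.5523, -0.2776, 0.0603]
eef_rot: [[0.981, -0.192, 0.001], [-0.192, -0.981, -0.0], [0.001, 0.0, -1.0]]
contact_force: [4.3, -0.7, 6.1]
width: 0.0234
```

Call:
step_arm(
  moves=[0.0007, 0, 0.001, 0, 0, 0, 0, 0, 0.0005, 0, 0, 0, 0, 0, 0, 0, 0, 0, 0, 0, 0, 0, 0, 0],
)

```text
t: 33.05
eef_pos: [0.5524, -0.2776, 0.0602]
eef_rot: [[0.981, -0.192, -0.0], [-0.192, -0.981, -0.0], [-0.0, 0.0, -1.0]]
contact_force: [-10.1, 4.4, 23.9]
width: 0.023
```

Call:
step_arm(
  moves=[0, 0, -0.0015, 0, 0, 0, 0, 0, 0, 0, 0, 0, 0, 0, 0, 0, 0, 0],
  fingers=0.032,
)

```text
t: 33.35
eef_pos: [0.5522, -0.2773, 0.0591]
eef_rot: [[0.981, -0.192, -0.001], [-0.192, -0.981, 0.001], [-0.001, -0.0, -1.0]]
contact_force: [-0.3, -0.0, 0.1]
width: 0.032
```

Call:
step_arm(
  moves=[0, 0, -0.02, 0, 0, 0, 0, 0, -0.03, 0, 0, 0, 0, 0, -0.03, 0, 0, 0, 0, 0, -0.03, 0, 0, 0, 0, -0.04, 0, 0, 0, 0, 0, -0.04, 0, 0, 0, 0, 0, -0.04, 0, 0, 0, 0, 0, -0.04, 0, 0, 0, 0, 0, -0.04, 0, 0, 0, 0, 0, 0, 0, 0, 0, 0, 0, 0, 0, 0, 0, 0],
)

```text
t: 34.45
eef_pos: [0.5909, -0.0807, 0.1693]
eef_rot: [[0.982, -0.191, -0.001], [-0.191, -0.982, -0.0], [-0.001, 0.0, -1.0]]
contact_force: [-0.4, 0.0, -0.3]
width: 0.032
```

```bash
python3 look.py 7; python3 - <<'E'
from plan import *
from ba import pj
cam=np.load("cam.npy")
go(*w("lid",0,0),.06,np.degrees(P["lid"][2])+90,35)
c=w("case",.085,0);a=P["case"][2]+np.pi/2
d=np.array([np.cos(a),np.sin(a)]);n=np.array([np.sin(a),-np.cos(a)])
o=[]
for ci,nm,x,y in((0,"scene",250,90),(1,"top",380,220)):
  im=cv2.imread(f"pics/{nm}7.png");im=cv2.resize(im[y:y+100,x:x+100],None,fx=4,fy=4,interpolation=2)
  pts=[((pj(nm,cam[6*ci:6*ci+6],np.r_[c+u*d+v*n,.068][None])[0]-[x,y])*4+1.5).astype(int) for u,v in((.05,.012),(.05,-.012),(-.05,-.012),(-.05,.012))]
  cv2.polylines(im,[np.array(pts)],True,(0,255,0),1);o.append(im)
cv2.imwrite("pics/h3.png",np.hstack(o))
E
```

```text
cur [ 0.5908 -0.082   0.1695] th -11.11 tilt [-0.0007 -0.0002] | turn -2.7931 = 20 x -0.1397 | shift [0.0152 0.1187 0.1095] = 5 x [0.003  0.0237 0.0219]  | j6~-146  t 34.55 F [ 0.5059 -0.8944 -0.2102] w 0.0320
```

View pics/h3.png

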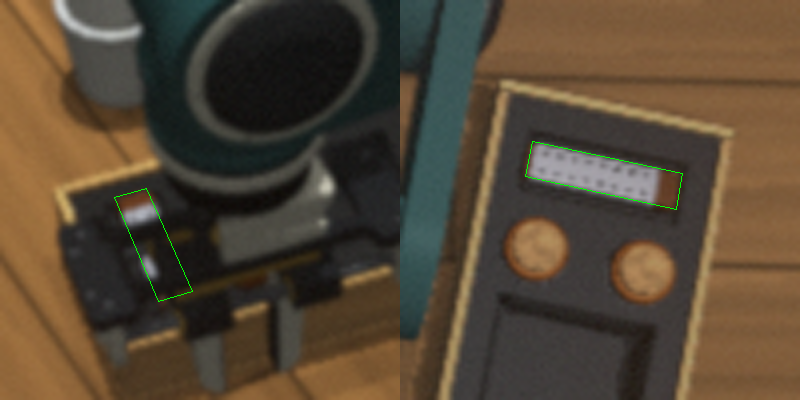

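View pics/top7.png

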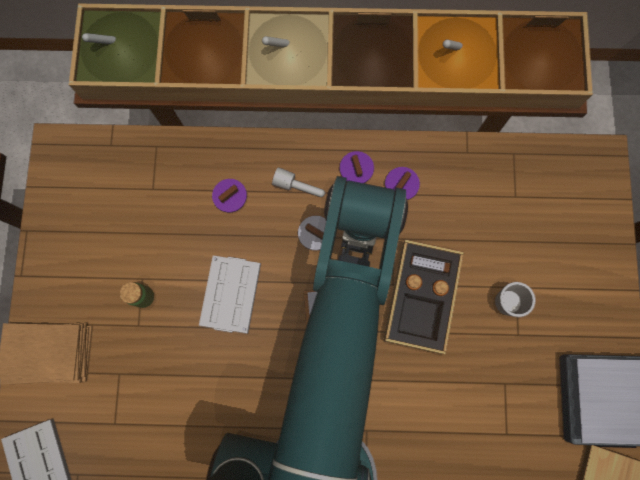

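Call:
step_arm(
  moves=[0, 0, 0, 0, 0, -0.14, 0, 0, 0, 0, 0, -0.14, 0, 0, 0, 0, 0, -0.14, 0, 0, 0, 0, 0, -0.14, 0, 0, 0, 0, 0, -0.14, 0, 0, 0, 0, 0, -0.14, 0, 0, 0, 0, 0, -0.14, 0, 0, 0, 0, 0, -0.14, 0, 0, 0, 0, 0, -0.14, 0, 0, 0, 0, 0, -0.14, 0, 0, 0, 0, 0, -0.14, 0, 0, 0, 0, 0, -0.14],
)

```text
t: 35.75
eef_pos: [0.5908, -0.0827, 0.1696]
eef_rot: [[0.08, 0.997, -0.0], [0.997, -0.08, -0.0], [-0.0, -0.0, -1.0]]
contact_force: [0.9, -0.1, 0.5]
width: 0.032
```

Call:
step_arm(
  moves=[0, 0, 0, 0, 0, -0.14, 0, 0, 0, 0, 0, -0.14, 0, 0, 0, 0, 0, -0.14, 0, 0, 0, 0, 0, -0.14, 0, 0, 0, 0, 0, -0.14, 0, 0, 0, 0, 0, -0.14, 0, 0, 0, 0, 0, -0.14, 0, 0, 0, 0, 0, -0.13, 0, 0, 0, 0, 0, 0],
)

```text
t: 36.65
eef_pos: [0.5908, -0.0825, 0.1697]
eef_rot: [[-0.855, 0.518, -0.0], [0.518, 0.855, -0.0], [0.0, -0.0, -1.0]]
contact_force: [-0.0, -0.0, 0.1]
width: 0.0319
```

```bash
python3 look.py 8; python3 - <<'E'
from h import *
s=cv2.imread("pics/scene8.png");t=cv2.imread("pics/top8.png")
cv2.imwrite("pics/h1.png",np.hstack([cv2.resize(s[190:310,260:400],None,fx=2.8,fy=2.8,interpolation=2),cv2.resize(t[180:300,250:390],None,fx=2.8,fy=2.8,interpolation=2)]))
E
```

```text
(no output)
```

View pics/h1.png

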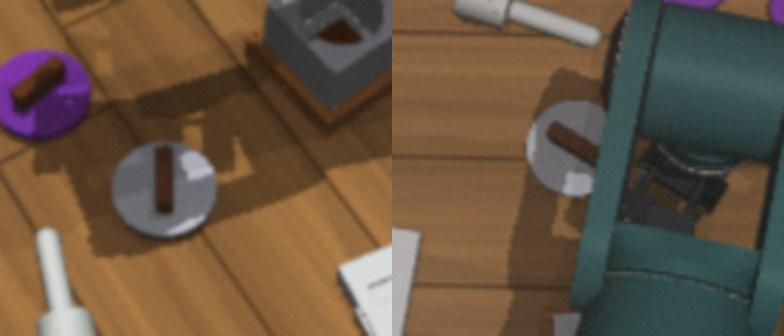

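```bash
python3 - <<'E'
from plan import *
go(*w("lid",0,0),.07,np.degrees(P["lid"][2])+90,35)
E
```

```text
cur [ 0.5909 -0.0821  0.1697] th 148.48 tilt [-0.0002 -0.    ] | turn -0.0078 = 1 x -0.0078 | shift [0.0153 0.1187 0.0997] = 5 x [0.0031 0.0237 0.0199]  | j6~-146  t 36.75 F [ 0.5902  0.6348 -0.4189] w 0.0321
```

Call:
step_arm(
  moves=[0, 0, 0, 0, 0, -0.008, 0.0038, 0.0297, 0, 0, 0, 0, 0.0038, 0.0297, 0, 0, 0, 0, 0.0038, 0.0297, 0, 0, 0, 0, 0.0038, 0.0297, 0, 0, 0, 0, 0, 0, 0.035, 0, 0, 0, 0, 0, 0.035, 0, 0, 0, 0, 0, 0.03, 0, 0, 0, 0, 0, 0, 0, 0, 0, 0, 0, 0, 0, 0, 0, 0, 0, 0, 0, 0, 0],
)

```text
t: 37.85
eef_pos: [0.6397, 0.0285, 0.0721]
eef_rot: [[-0.859, 0.512, 0.003], [0.512, 0.859, 0.0], [-0.002, 0.001, -1.0]]
contact_force: [-1.2, -0.1, 0.3]
width: 0.0319
```

```bash
python3 look.py 9; python3 - <<'E'
from plan import *
go(*w("lid",0,0),.022,np.degrees(P["lid"][2])+90,35)
s=cv2.imread("pics/scene9.png");t=cv2.imread("pics/top9.png")
cv2.imwrite("pics/h1.png",np.hstack([cv2.resize(s[190:310,260:400],None,fx=2.8,fy=2.8,interpolation=2),cv2.resize(t[180:300,250:390],None,fx=2.8,fy=2.8,interpolation=2)]))
E
```

```text
cur [0.6396 0.0285 0.0719] th 149.21 tilt [0.0026 0.    ] | turn 0.0049 = 1 x 0.0049 | shift [-0.0001 -0.0012  0.0499] = 2 x [-0.0001 -0.0006  0.0249]  | j6~-146  t 37.95 F [ 0.5064 -0.3547  0.2117] w 0.0319
```

View pics/h1.png

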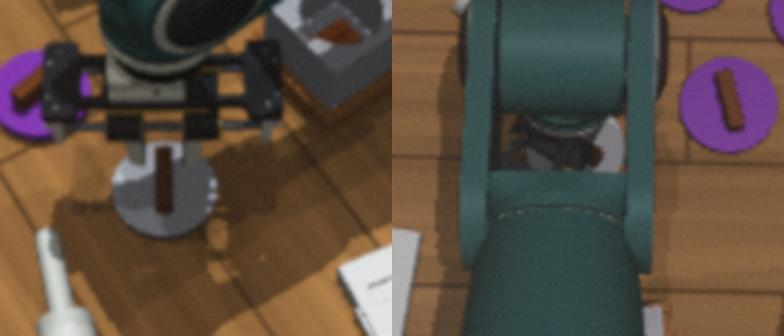

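Call:
step_arm(
  moves=[0, -0.001, 0.02, 0, 0, 0.004, 0, 0, 0.018, 0, 0, 0, 0, 0, 0.01, 0, 0, 0, 0, 0, 0, 0, 0, 0, 0, 0, 0, 0, 0, 0],
)

```text
t: 38.45
eef_pos: [0.6384, 0.0277, 0.0221]
eef_rot: [[-0.857, 0.515, -0.0], [0.515, 0.857, -0.0], [0.0, -0.0, -1.0]]
contact_force: [0.1, -0.0, 1.5]
width: 0.0319
```

Call:
step_arm(
  moves=[0, 0, 0, 0, 0, 0, 0, 0, 0, 0, 0, 0, 0, 0, 0, 0, 0, 0, 0, 0, 0, 0, 0, 0],
  fingers=0,
  newtons=50,
)

```text
t: 38.85
eef_pos: [0.6386, 0.0277, 0.0225]
eef_rot: [[-0.857, 0.515, 0.001], [0.515, 0.857, 0.0], [-0.001, 0.001, -1.0]]
contact_force: [-1.3, 0.1, 4.8]
width: 0.0155
```

Call:
step_arm(
  moves=[0, 0, -0.02, 0, 0, 0, 0, 0, -0.03, 0, 0, 0, 0, 0, -0.03, 0, 0, 0, 0, 0, -0.03, 0, 0, 0, 0, 0, -0.02, 0, 0, 0, 0, 0, 0, 0, 0, 0, 0, 0, 0, 0, 0, 0],
)

```text
t: 39.55
eef_pos: [0.6381, 0.0277, 0.1511]
eef_rot: [[-0.857, 0.515, -0.0], [0.515, 0.857, -0.0], [0.0, -0.0, -1.0]]
contact_force: [0.1, -0.7, -1.4]
width: 0.0156
```

```bash
python3 - <<'E'
from plan import *
go(*w("tin",0,0),.15,np.degrees(P["tin"][2])+90,35)
E
```

```text
cur [0.6381 0.0277 0.1511] th 149.00 tilt [-0.0003 -0.    ] | turn 0.9208 = 7 x 0.1315 | shift [-0.017  -0.2164  0.0011] = 7 x [-0.0024 -0.0309  0.0002]  | j6~-98  t 39.55 F [ 0.0744 -0.6852 -1.4469] w 0.0156
```

Call:
step_arm(
  moves=[0, 0, 0, 0, 0, 0.1315, 0, 0, 0, 0, 0, 0.1315, 0, 0, 0, 0, 0, 0.1315, 0, 0, 0, 0, 0, 0.1315, 0, 0, 0, 0, 0, 0.1315, 0, 0, 0, 0, 0, 0.1315, 0, 0, 0, 0, 0, 0.1315, 0, 0, 0, 0, 0, 0, 0, 0, 0, 0, 0, 0],
)

```text
t: 40.45
eef_pos: [0.6378, 0.0277, 0.1505]
eef_rot: [[-0.113, 0.994, -0.002], [0.994, 0.113, -0.0], [0.0, -0.002, -1.0]]
contact_force: [0.3, 0.4, -1.1]
width: 0.0154
```

```bash
python3 look.py 10; python3 - <<'E'
from plan import *
s=cv2.imread("pics/scene10.png");t=cv2.imread("pics/top10.png")
cv2.imwrite("pics/h1.png",np.hstack([cv2.resize(s[170:290,260:400],None,fx=2.8,fy=2.8,interpolation=2),cv2.resize(t[180:300,250:390],None,fx=2.8,fy=2.8,interpolation=2)]))
go(*w("tin",0,0),.15,np.degrees(P["tin"][2])+90,35)
E
```

```text
cur [0.638  0.0278 0.1511] th 96.44 tilt [-0.001  0.   ] | turn 0.0035 = 1 x 0.0035 | shift [-0.0171 -0.2164  0.0011] = 7 x [-0.0024 -0.0309  0.0002]  | j6~-98  t 40.55 F [-0.8348  0.4679 -1.2821] w 0.0158
```

View pics/h1.png

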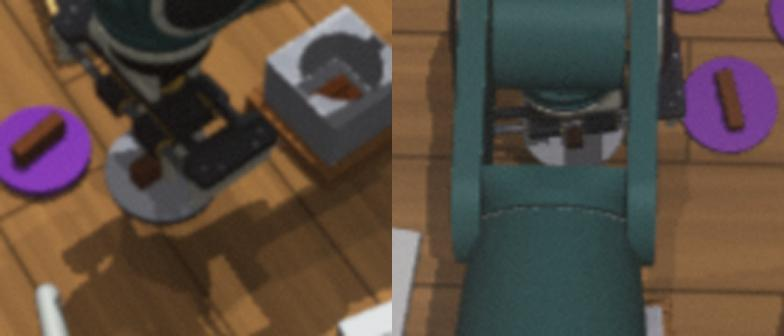

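Call:
step_arm(
  moves=[0, 0, 0, 0, 0, 0.0035, -0.0024, -0.0309, 0, 0, 0, 0, -0.0024, -0.0309, 0, 0, 0, 0, -0.0024, -0.0309, 0, 0, 0, 0, -0.0024, -0.0309, 0, 0, 0, 0, -0.0024, -0.0309, 0, 0, 0, 0, -0.0024, -0.0309, 0, 0, 0, 0, -0.0024, -0.0309, 0, 0, 0, 0, 0, 0, 0.03, 0, 0, 0, 0, 0, 0, 0, 0, 0, 0, 0, 0, 0, 0, 0, 0, 0, 0, 0, 0, 0],
)

```text
t: 41.75
eef_pos: [0.4256, -0.0118, 0.1229]
eef_rot: [[-0.106, 0.994, 0.001], [0.994, 0.106, -0.0], [-0.0, 0.001, -1.0]]
contact_force: [0.0, 0.6, -0.4]
width: 0.0157
```

```bash
python3 look.py 11; python3 - <<'E'
from plan import *
s=cv2.imread("pics/scene11.png");t=cv2.imread("pics/top11.png")
cv2.imwrite("pics/h1.png",np.hstack([cv2.resize(s[130:250,320:460],None,fx=2.8,fy=2.8,interpolation=2),cv2.resize(t[260:380,260:400],None,fx=2.8,fy=2.8,interpolation=2)]))
go(*w("tin",0,0),.1035,np.degrees(P["tin"][2])+90,35)
E
```

```text
cur [ 0.4256 -0.0118  0.1227] th 96.09 tilt [ 0.0005 -0.    ] | turn -0.0027 = 1 x -0.0027 | shift [-0.0009 -0.0009  0.0192] = 1 x [-0.0009 -0.0009  0.0192]  | j6~-98  t 41.85 F [-0.1158 -0.0831 -1.1759] w 0.0158
```

View pics/h1.png

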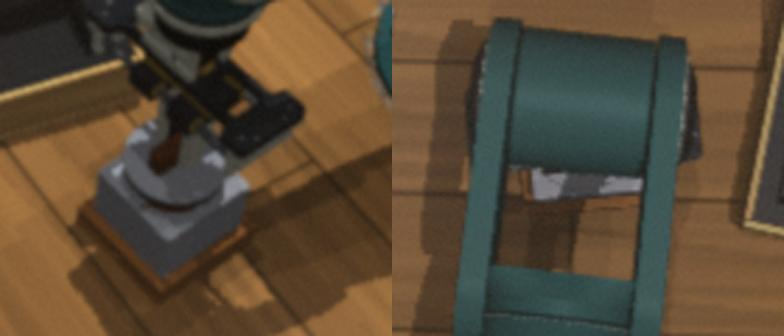

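Call:
step_arm(
  moves=[-0.0009, -0.0009, 0.006, 0, 0, -0.0027, 0, 0, 0.006, 0, 0, 0, 0, 0, 0, 0, 0, 0, 0, 0, 0, 0, 0, 0],
)

```text
t: 42.25
eef_pos: [0.424, -0.0128, 0.1096]
eef_rot: [[-0.108, 0.994, -0.001], [0.994, 0.108, 0.0], [0.0, -0.001, -1.0]]
contact_force: [-0.4, -0.1, -1.4]
width: 0.0156
```

Call:
step_arm(
  moves=[0, 0, 0.003, 0, 0, 0, 0, 0, 0.002, 0, 0, 0, 0, 0, 0, 0, 0, 0, 0, 0, 0, 0, 0, 0],
)

```text
t: 42.65
eef_pos: [0.4241, -0.0128, 0.1049]
eef_rot: [[-0.108, 0.994, 0.0], [0.994, 0.108, -0.0], [-0.0, 0.0, -1.0]]
contact_force: [0.3, 0.8, -0.5]
width: 0.0157
```

```bash
python3 - <<'E'
from plan import *
go(*w("tin",0,0),.1035,np.degrees(P["tin"][2])+90,35)
E
```

```text
cur [ 0.4241 -0.0128  0.1049] th 96.22 tilt [ 0. -0.] | turn -0.0005 = 1 x -0.0005 | shift [0.     0.0006 0.0014] = 1 x [0.     0.0006 0.0014]  | j6~-98  t 42.65 F [ 0.2535  0.7845 -0.5141] w 0.0157
```

Call:
step_arm(
  moves=[0, 0.0004, 0.003, 0, 0, 0, 0, 0, 0.002, 0, 0, 0, 0, 0, 0, 0, 0, 0, 0, 0, 0, 0, 0, 0],
)

```text
t: 43.05
eef_pos: [0.4247, -0.0128, 0.1002]
eef_rot: [[-0.108, 0.994, 0.0], [0.994, 0.108, -0.0], [-0.0, 0.0, -1.0]]
contact_force: [-2.2, -0.5, 5.4]
width: 0.0155
```

Call:
step_arm(
  moves=[0, 0, 0.002, 0, 0, 0, 0, 0, 0.001, 0, 0, 0, 0, 0, 0, 0, 0, 0, 0, 0, 0, 0, 0, 0],
)

```text
t: 43.45
eef_pos: [0.4247, -0.0128, 0.0975]
eef_rot: [[-0.108, 0.994, 0.001], [0.994, 0.108, -0.0], [-0.0, 0.001, -1.0]]
contact_force: [-4.4, -0.7, 9.5]
width: 0.0152
```

Call:
step_arm(
  moves=[0, -0.0006, 0.0008, 0, 0, 0, 0, 0, 0, 0, 0, 0, 0, 0, 0, 0, 0, 0.05, 0, 0, 0, 0, 0, 0.1, 0, 0, 0, 0, 0, 0.1, 0, 0, 0, 0, 0, 0, 0, 0, 0, 0, 0, 0],
)

```text
t: 44.15
eef_pos: [0.4247, -0.0129, 0.0971]
eef_rot: [[0.141, 0.99, 0.002], [0.99, -0.141, -0.0], [0.0, 0.002, -1.0]]
contact_force: [-0.1, 0.5, 10.6]
width: 0.0155
```

```bash
python3 - <<'E'
from plan import *
go(*w("tin",0,0),.0965,None);print(sense()["torque"])
E
```

```text
cur [ 0.4247 -0.0129  0.0971] th 81.88 tilt [ 0.0022 -0.0002] | turn -0.0000 = 0 x -0.0000 | shift [0.0001 0.0001 0.0006] = 1 x [0.0001 0.0001 0.0006]  | j6~-84  t 44.15 F [-0.1408  0.4606 10.5827] w 0.0155
[ 0.0505 -0.1067  0.0588]
```

Call:
step_arm(
  moves=[0, 0, 0, 0, 0, 0.1, 0, 0, 0, 0, 0, 0.1, 0, 0, 0, 0, 0, 0.1, 0, 0, 0, 0, 0, 0.1, 0, 0, 0, 0, 0, 0.1, 0, 0, 0, 0, 0, 0.1, 0, 0, 0, 0, 0, 0.1, 0, 0, 0, 0, 0, 0.1, 0, 0, 0, 0, 0, 0.1, 0, 0, 0, 0, 0, 0],
)

```text
t: 45.15
eef_pos: [0.4247, -0.0129, 0.0971]
eef_rot: [[0.865, 0.502, 0.002], [0.502, -0.865, -0.0], [0.002, 0.001, -1.0]]
contact_force: [0.5, -1.4, 9.2]
width: 0.0158
```

```bash
python3 - <<'E'
from plan import *
go(*w("tin",0,0),.0965,None);print(sense()["torque"])
E
```

```text
cur [ 0.4247 -0.0129  0.0971] th 30.12 tilt [ 0.0022 -0.0001] | turn -0.0000 = 0 x -0.0000 | shift [ 0.0001 -0.0001  0.0006] = 1 x [ 0.0001 -0.0001  0.0006]  | j6~-32  t 45.15 F [ 0.4788 -1.4296  9.2446] w 0.0158
[ 0.0158 -0.1076  0.1437]
```

Call:
step_arm(
  moves=[0, 0, 0, 0, 0, 0.08, 0, 0, 0, 0, 0, 0.08, 0, 0, 0, 0, 0, 0.05, 0, 0, 0, 0, 0, 0, 0, 0, 0, 0, 0, 0],
)

```text
t: 45.65
eef_pos: [0.4247, -0.0129, 0.0971]
eef_rot: [[0.949, 0.314, 0.002], [0.314, -0.949, -0.0], [0.002, 0.001, -1.0]]
contact_force: [0.2, -0.2, 9.8]
width: 0.0157
```

```bash
python3 - <<'E'
from plan import *
go(*w("tin",0,0),.0965,None);print(sense()["torque"])
E
```

```text
cur [ 0.4247 -0.0129  0.0971] th 18.30 tilt [ 0.0022 -0.0002] | turn -0.0000 = 0 x -0.0000 | shift [ 0.0001 -0.0001  0.0006] = 1 x [ 0.0001 -0.0001  0.0006]  | j6~-20  t 45.65 F [ 0.2053 -0.1886  9.7816] w 0.0157
[-0.0234 -0.0742  0.1726]
```

Call:
step_arm(
  moves=[0, 0, 0, 0, 0, 0.03, 0, 0, 0, 0, 0, 0.03, 0, 0, 0, 0, 0, 0, 0, 0, 0, 0, 0, 0],
)

```text
t: 46.05
eef_pos: [0.425, -0.0129, 0.0972]
eef_rot: [[0.966, 0.257, 0.003], [0.257, -0.966, -0.0], [0.003, 0.001, -1.0]]
contact_force: [4.5, -0.1, 9.2]
width: 0.0156
```

```bash
python3 - <<'E'
from plan import *
go(*w("tin",0,0),.0965,None);print(sense()["torque"])
E
```

```text
cur [ 0.425  -0.0129  0.0972] th 14.88 tilt [ 0.0032 -0.0002] | turn -0.0000 = 0 x -0.0000 | shift [-0.0002 -0.0002  0.0007] = 1 x [-0.0002 -0.0002  0.0007]  | j6~-17  t 46.05 F [ 4.5343 -0.0516  9.1751] w 0.0156
[ 0.0018 -0.6694  0.4248]
```

Call:
step_arm(
  moves=[0, 0, -0.001, 0, 0, -0.01, 0, 0, -0.001, 0, 0, 0, 0, 0, 0, 0, 0, 0, 0, 0, 0, 0, 0, 0],
  newtons=60,
)

```text
t: 46.45
eef_pos: [0.4247, -0.0129, 0.0986]
eef_rot: [[0.964, 0.266, 0.002], [0.266, -0.964, -0.0], [0.002, 0.001, -1.0]]
contact_force: [5.5, 1.0, 4.7]
width: 0.0153
```

Call:
step_arm(
  moves=[0, 0, -0.004, 0, 0, 0, 0, 0, -0.006, 0, 0, 0, 0, 0, -0.01, 0, 0, 0, 0, 0, 0, 0, 0, 0, 0, 0, 0, 0, 0, 0],
)

```text
t: 46.95
eef_pos: [0.4239, -0.0128, 0.1184]
eef_rot: [[0.964, 0.266, 0.0], [0.266, -0.964, 0.0], [0.0, -0.0, -1.0]]
contact_force: [2.7, 0.7, 2.6]
width: 0.0159
```

```bash
python3 look.py 12; python3 - <<'E'
from plan import *
s=cv2.imread("pics/scene12.png");t=cv2.imread("pics/top12.png")
cv2.imwrite("pics/h1.png",np.hstack([cv2.resize(s[130:250,320:460],None,fx=2.8,fy=2.8,interpolation=2),cv2.resize(t[260:380,260:400],None,fx=2.8,fy=2.8,interpolation=2)]))
go(*w("tin",0,0),.1035,None)
E
```

```text
cur [ 0.424  -0.0128  0.1183] th 15.43 tilt [0.0004 0.0002] | turn -0.0000 = 0 x -0.0000 | shift [0.0007 0.0002 0.0148] = 1 x [0.0007 0.0002 0.0148]  | j6~-17  t 47.05 F [1.3716 1.0588 2.3632] w 0.0159
```

View pics/h1.png

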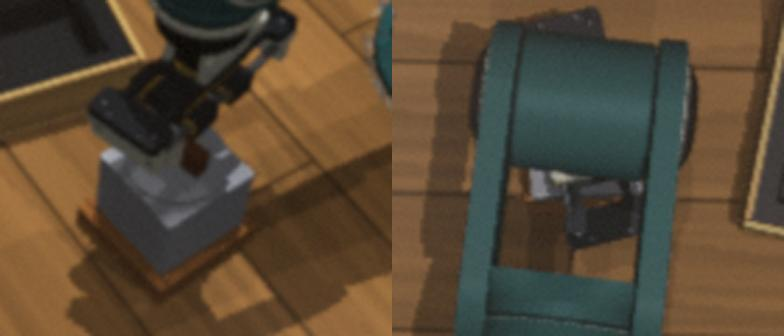

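```bash
python3 - <<'E'
from plan import *
o=[]
for k in(11,12):
    s=cv2.imread(f"pics/scene{k}.png");o.append(cv2.resize(s[160:250,335:415],None,fx=5,fy=5,interpolation=2))
cv2.imwrite("pics/h1.png",np.hstack(o))
E
```

```text
(no output)
```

View pics/h1.png

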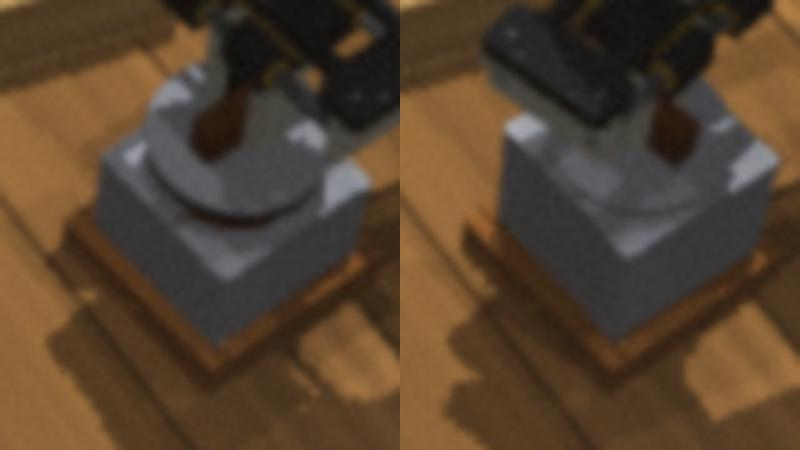

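Call:
step_arm(
  moves=[0, 0, -0.01, 0, 0, 0, 0, 0, -0.015, 0, 0, 0, 0, 0, -0.015, 0, 0, 0, 0, 0, -0.015, 0, 0, 0, 0, 0, -0.015, 0, 0, 0, 0, 0, 0, 0, 0, 0, 0, 0, 0, 0, 0, 0],
)

```text
t: 47.75
eef_pos: [0.424, -0.0129, 0.1881]
eef_rot: [[0.964, 0.266, 0.0], [0.266, -0.964, -0.0], [0.0, 0.0, -1.0]]
contact_force: [0.3, 0.2, -4.7]
width: 0.0155
```

```bash
python3 look.py 13; python3 - <<'E'
from plan import *
o=[]
s=cv2.imread(f"pics/scene13.png");o.append(cv2.resize(s[130:250,330:430],None,fx=5,fy=5,interpolation=2))
cv2.imwrite("pics/h1.png",np.hstack(o))
go(*w("case",-.055,0),.1875,np.degrees(P["case"][2]-P["tin"][2])+15.9,25)
E
```

```text
cur [ 0.4237 -0.0128  0.1873] th 15.43 tilt [-0.001   0.0001] | turn 0.2941 = 3 x 0.0980 | shift [-0.0028  0.2381 -0.0002] = 10 x [-0.0003  0.0238 -0.    ]  | j6~-30  t 47.85 F [ 1.128  -0.5202 -4.8799] w 0.0159
```

View pics/h1.png

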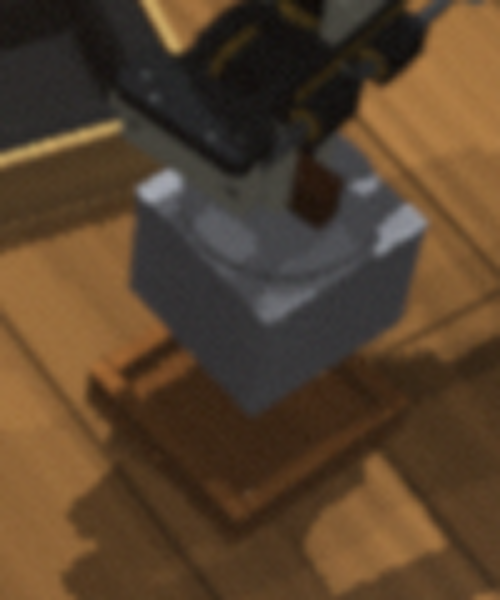

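Call:
step_arm(
  moves=[0, 0, 0, 0, 0, 0.075, 0, 0, 0, 0, 0, 0.075, 0, 0, 0, 0, 0, 0.075, 0, 0, 0, 0, 0, 0.074, 0, 0.02, 0, 0, 0, 0, 0, 0.026, 0, 0, 0, 0, 0, 0.026, 0, 0, 0, 0, 0, 0.026, 0, 0, 0, 0, 0, 0.026, 0, 0, 0, 0, 0, 0.026, 0, 0, 0, 0, 0, 0.026, 0, 0, 0, 0, 0, 0, 0, 0, 0, 0],
)

```text
t: 49.05
eef_pos: [0.4182, -0.1908, 0.187]
eef_rot: [[0.999, -0.032, -0.002], [-0.032, -0.999, 0.0], [-0.002, -0.0, -1.0]]
contact_force: [0.3, 0.4, -3.5]
width: 0.0156
```

```bash
python3 - <<'E'
from plan import *
go(*w("case",-.055,0),.1875,-1.7,25)
E
```

```text
cur [ 0.4182 -0.1908  0.187 ] th -1.84 tilt [-0.0017  0.0002] | turn -0.0024 = 1 x -0.0024 | shift [-0.0014  0.06   -0.0005] = 3 x [-0.0005  0.02   -0.0002]  | j6~-29  t 49.05 F [ 0.2985  0.3579 -3.5075] w 0.0156
```

Call:
step_arm(
  moves=[0, 0.02, 0, 0, 0, 0, -0.001, 0.02, 0, 0, 0, 0, 0, 0.018, 0, 0, 0, 0, 0, 0, 0, 0, 0, 0, 0, 0, 0, 0, 0, 0, 0, 0, 0, 0, 0, 0],
)

```text
t: 49.65
eef_pos: [0.416, -0.2459, 0.1878]
eef_rot: [[1.0, -0.029, -0.0], [-0.029, -1.0, 0.0], [-0.0, -0.0, -1.0]]
contact_force: [0.4, 0.3, -3.5]
width: 0.0154
```

```bash
python3 look.py 14; cat > tinov.py <<'E'
import sys
from plan import *
from ba import pj
cam=np.load("cam.npy");k,H,off=sys.argv[1],float(sys.argv[2]),float(sys.argv[3])
e=np.array(sense()["eef_pos"]);R=np.array(sense()["eef_rot"]);th=np.arctan2(R[1,0],R[0,0])
go(*w("case",-.055,0),.1,-1.7,25)
yaw=th-np.radians(off)
c,s_=np.cos(yaw),np.sin(yaw);o=[]
for ci,nm,x,y in((0,"scene",270,70),(1,"top",370,240)):
  im=cv2.imread(f"pics/{nm}{k}.png");im=cv2.resize(im[y:y+130,x:x+130],None,fx=4.5,fy=4.5,interpolation=2)
  for hz,col in((H,(0,255,0)),(H+.08,(0,255,255))):
    pts=[]
    for u,v in((.049,.049),(.049,-.049),(-.049,-.049),(-.049,.049)):
      W=np.array([e[0]+c*u-s_*v,e[1]+s_*u+c*v,e[2]-.0985+hz+.006-.006])
      pts.append(((pj(nm,cam[6*ci:6*ci+6],W[None])[0]-[x,y])*4.5+2).astype(int))
    cv2.polylines(im,[np.array(pts)],True,col,1)
  pts=[((pj(nm,cam[6*ci:6*ci+6],np.r_[w("case",-.055+.0515*a,.0515*b),.058][None])[0]-[x,y])*4.5+2).astype(int) for a,b in((1,1),(1,-1),(-1,-1),(-1,1))]
  cv2.polylines(im,[np.array(pts)],True,(255,0,255),1)
  o.append(im)
cv2.imwrite(f"pics/tinov{k}.png",o[0])
cv2.imwrite(f"pics/tinovt{k}.png",o[1])
E
python3 tinov.py 14 0.006 9.19
```

```text
cur [ 0.4161 -0.246   0.188 ] th -1.66 tilt [0.0001 0.0001] | turn 0.0008 = 1 x 0.0008 | shift [-0.001   0.0048  0.088 ] = 4 x [-0.0003  0.0012  0.022 ]  | j6~-29  t 49.75 F [ 0.6498  0.3043 -3.7778] w 0.0159
```

View pics/tinov14.png

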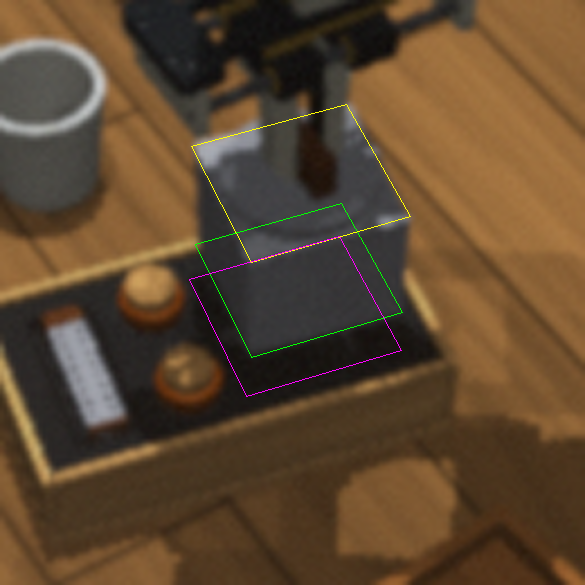

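Call:
step_arm(
  moves=[-0.001, 0.0048, 0.01, 0, 0, 0, 0, 0, 0.012, 0, 0, 0, 0, 0, 0.008, 0, 0, 0, 0, 0, 0, 0, 0, 0, 0, 0, 0, 0, 0, 0, 0, 0, 0, 0, 0, 0],
)

```text
t: 50.35
eef_pos: [0.415, -0.2515, 0.1584]
eef_rot: [[1.0, -0.03, 0.0], [-0.03, -1.0, -0.0], [0.0, 0.0, -1.0]]
contact_force: [-0.8, -0.2, -3.4]
width: 0.0154
```

```bash
python3 look.py 15;python3 tinov.py 15 0.006 9.19
```

```text
cur [ 0.415  -0.2515  0.1584] th -1.70 tilt [ 0.0005 -0.0003] | turn -0.0000 = 1 x -0.0000 | shift [-0.0001 -0.0008  0.0584] = 3 x [-0.     -0.0003  0.0195]  | j6~-29  t 50.45 F [ 0.4766 -0.211  -2.6954] w 0.0157
```

View pics/tinov15.png

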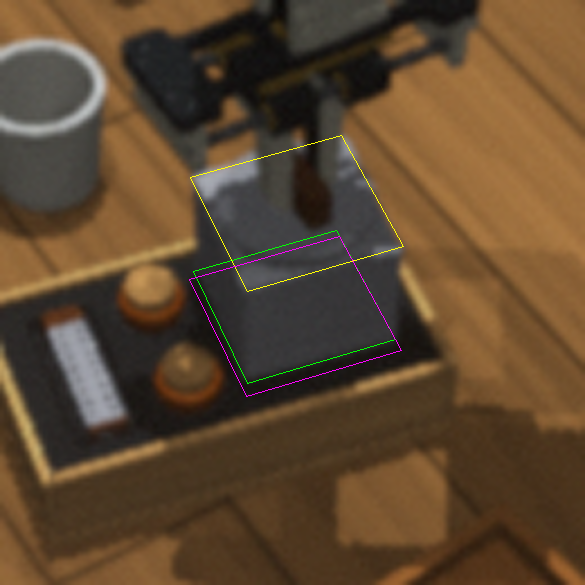

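View pics/tinovt15.png

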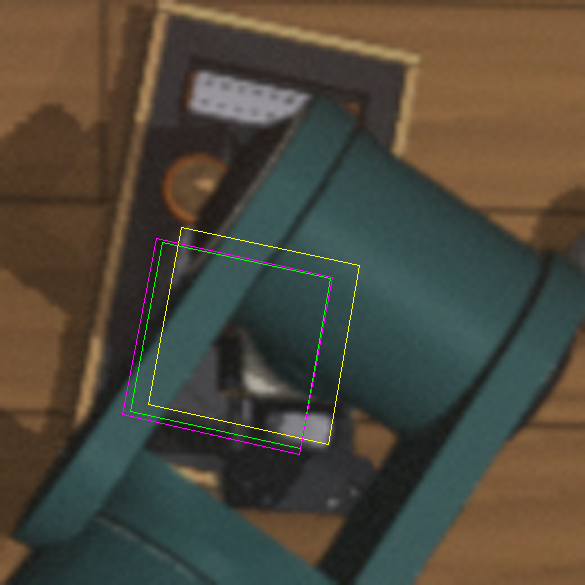

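Well aligned. Descend gradually, watching the force.

Call:
step_arm(
  moves=[0, -0.0007, 0.006, 0, 0, 0, 0, 0, 0.006, 0, 0, 0, 0, 0, 0.006, 0, 0, 0, 0, 0, 0.004, 0, 0, 0, 0, 0, 0, 0, 0, 0, 0, 0, 0, 0, 0, 0],
)

```text
t: 51.05
eef_pos: [0.4152, -0.2509, 0.1363]
eef_rot: [[1.0, -0.029, 0.001], [-0.029, -1.0, -0.0], [0.001, 0.0, -1.0]]
contact_force: [2.3, -0.2, 2.7]
width: 0.0156
```

Call:
step_arm(
  moves=[0, 0, 0.005, 0, 0, 0, 0, 0, 0.005, 0, 0, 0, 0, 0, 0.005, 0, 0, 0, 0, 0, 0, 0, 0, 0, 0, 0, 0, 0, 0, 0],
)

```text
t: 51.55
eef_pos: [0.4146, -0.2506, 0.1201]
eef_rot: [[1.0, -0.03, -0.001], [-0.03, -1.0, 0.001], [-0.001, -0.001, -1.0]]
contact_force: [4.2, -2.0, -9.4]
width: 0.0155
```

Call:
step_arm(
  moves=[0, 0, 0, 0, 0, 0, 0, 0, 0, 0, 0, 0],
)

```text
t: 51.75
eef_pos: [0.4146, -0.2506, 0.1204]
eef_rot: [[1.0, -0.03, -0.001], [-0.03, -1.0, 0.001], [-0.001, -0.001, -1.0]]
contact_force: [3.2, -0.5, -11.1]
width: 0.0151
```

```bash
python3 look.py 16;python3 tinov.py 16 0.006 9.19
```

```text
cur [ 0.4146 -0.2506  0.1206] th -1.70 tilt [-0.0007  0.0005] | turn -0.0000 = 1 x -0.0000 | shift [0.0003 0.0002 0.0206] = 1 x [0.0003 0.0002 0.0206]  | j6~-29  t 51.85 F [  2.1748  -0.6232 -10.2211] w 0.0155
```

View pics/tinov16.png

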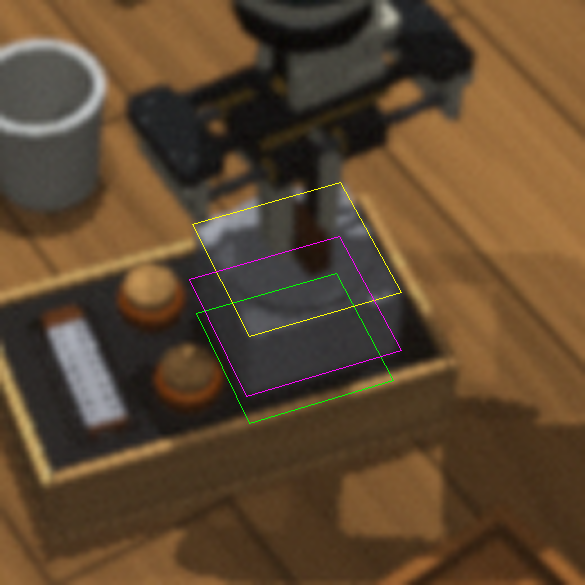

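Call:
step_arm(
  moves=[0, 0, 0.004, 0, 0, 0, 0, 0, 0.004, 0, 0, 0, 0, 0, 0.004, 0, 0, 0, 0, 0, 0, 0, 0, 0, 0, 0, 0, 0, 0, 0],
)

```text
t: 52.35
eef_pos: [0.4149, -0.2508, 0.1087]
eef_rot: [[1.0, -0.03, 0.0], [-0.03, -1.0, -0.0], [0.0, 0.0, -1.0]]
contact_force: [3.8, -1.3, -4.5]
width: 0.0157
```

Call:
step_arm(
  moves=[0, 0, 0.002, 0, 0, 0, 0, 0, 0.002, 0, 0, 0, 0, 0, 0, 0, 0, 0, 0, 0, 0, 0, 0, 0],
)

```text
t: 52.75
eef_pos: [0.4149, -0.2508, 0.1049]
eef_rot: [[1.0, -0.03, -0.0], [-0.03, -1.0, -0.0], [-0.0, 0.0, -1.0]]
contact_force: [3.0, -1.9, -0.9]
width: 0.0154
```

Call:
step_arm(
  moves=[0, 0, 0.0015, 0, 0, 0, 0, 0, 0.0015, 0, 0, 0, 0, 0, 0, 0, 0, 0, 0, 0, 0, 0, 0, 0],
)

```text
t: 53.15
eef_pos: [0.4151, -0.2509, 0.103]
eef_rot: [[1.0, -0.03, 0.001], [-0.03, -1.0, -0.0], [0.001, 0.0, -1.0]]
contact_force: [1.4, 0.7, 9.8]
width: 0.0157
```

Call:
step_arm(
  moves=[0, 0, 0.0015, 0, 0, 0, 0, 0, 0.001, 0, 0, 0, 0, 0, 0, 0, 0, 0, 0, 0, 0, 0, 0, 0],
)

```text
t: 53.55
eef_pos: [0.4152, -0.251, 0.1024]
eef_rot: [[1.0, -0.03, 0.001], [-0.03, -1.0, -0.001], [0.001, 0.001, -1.0]]
contact_force: [-9.9, 7.2, 31.2]
width: 0.0156
```

Call:
step_arm(
  moves=[0, 0, -0.002, 0, 0, 0, 0, 0, -0.0005, 0, 0, 0, 0, 0, 0, 0, 0, 0, 0, 0, 0, 0, 0, 0],
)

```text
t: 53.95
eef_pos: [0.4151, -0.2509, 0.1031]
eef_rot: [[1.0, -0.03, 0.001], [-0.03, -1.0, -0.001], [0.001, 0.001, -1.0]]
contact_force: [0.9, 0.9, 10.9]
width: 0.0153
```

Call:
step_arm(
  moves=[0, 0, 0, 0, 0, 0, 0, 0, 0, 0, 0, 0, 0, 0, 0, 0, 0, 0],
  fingers=0.032,
)

```text
t: 54.25
eef_pos: [0.4146, -0.2506, 0.1016]
eef_rot: [[1.0, -0.03, -0.001], [-0.03, -1.0, 0.0], [-0.001, -0.0, -1.0]]
contact_force: [0.2, 0.4, 0.4]
width: 0.0308
```

Call:
step_arm(
  moves=[0, 0, -0.02, 0, 0, 0, 0, 0, -0.03, 0, 0, 0, 0, 0, -0.04, 0, 0, 0, 0, 0, -0.04, 0, 0, 0, 0, -0.04, 0, 0, 0, 0, 0, -0.04, 0, 0, 0, 0, 0, -0.04, 0, 0, 0, 0, 0, -0.04, 0, 0, 0, 0, 0, -0.04, 0, 0, 0, 0, 0, -0.04, 0, 0, 0, 0, 0, -0.04, 0, 0, 0, 0, 0, 0, 0, 0, 0, 0],
)

```text
t: 55.45
eef_pos: [0.4228, 0.0326, 0.2318]
eef_rot: [[1.0, -0.025, -0.0], [-0.025, -1.0, 0.001], [-0.0, -0.001, -1.0]]
contact_force: [-0.1, 0.4, -0.1]
width: 0.0322
```

```bash
python3 look.py 17; python3 - <<'E'
from ba import *
import json
from scipy.optimize import least_squares
P=json.load(open("poses.json"));cam=np.load("cam.npy")
def w(k,x,y):
    p=P[k];c,s=np.cos(p[2]),np.sin(p[2]);return np.array([p[0]+c*x-s*y,p[1]+s*x+c*y])
ims={n:cv2.imread(f"pics/{n}17.png")[:,:,::-1] for n in("scene","top")}
M["tin2"]=poly(rect(.049,.049,.092),16)
c=circ(.048,.012+.070+.018,60);M["lid2"]=(c[0],c[1])
g=poly(rect(.029,.008,.012+.07+.045),12,.12);M["lidg"]=g
M["gr2"]=poly(rect(.05,.012,.068),16,.12)
pk=w("case",-.055,0);sl=w("case",.085,0);cy=P["case"][2]
poses={"case":P["case"],"tin2":[*pk,cy],"gr2":[*sl,cy+np.pi/2],"lid2":[*pk,0]}
F,_=run(ims,poses,fitcam=False,cam0=cam,ws=(3,2,2,1.5))
P["case"]=list(F["case"]);pk=w("case",-.055,0);sl=w("case",.085,0)
def loc(v):
    a=F["case"][2];return np.array([[np.cos(a),np.sin(a)],[-np.sin(a),np.cos(a)]])@v
print("tin off",loc(F["tin2"][:2]-pk)*1e3,np.degrees(F["tin2"][2]-F["case"][2]),"gr",loc(F["gr2"][:2]-sl)*1e3,np.degrees(F["gr2"][2]-F["case"][2])-90,"lid",loc(F["lid2"][:2]-pk)*1e3)
draw(ims,F,cam,"fin")
a=cv2.imread("pics/fin_scene.png")[270:630,720:1170];b=cv2.imread("pics/fin_top.png")[690:1080,1110:1470]
cv2.imwrite("pics/k1.png",cv2.resize(a,None,fx=1.6,fy=1.6));cv2.imwrite("pics/k2.png",cv2.resize(b,None,fx=1.5,fy=1.5))
cv2.imwrite("pics/k3.png",cv2.resize(cv2.imread("pics/scene17.png")[90:210,240:390],None,fx=5,fy=5,interpolation=2))
E
```

```text
case scene 117 med|r| 0.15 mean 0.07
case top 120 med|r| 0.18 mean -0.18
tin2 scene 63 med|r| 0.48 mean 0.42
tin2 top 64 med|r| 0.20 mean 0.19
gr2 scene 64 med|r| 0.27 mean -0.17
gr2 top 64 med|r| 0.39 mean -0.39
lid2 scene 56 med|r| 0.28 mean -0.07
lid2 top 54 med|r| 0.61 mean -0.11
tin off [-0.7201 -0.479 ] -0.07795387581192798 gr [-0.3137  0.2533] 0.14613025240008426 lid [-0.539  -3.1717]
```

View pics/k1.png

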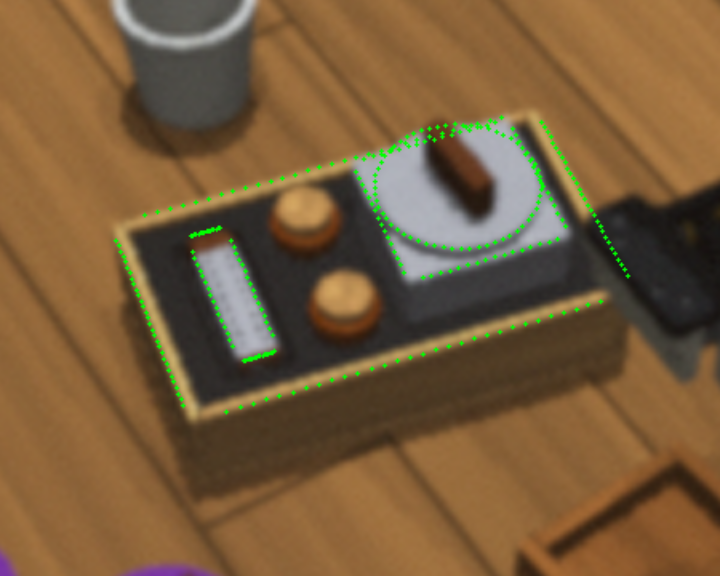

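View pics/k2.png

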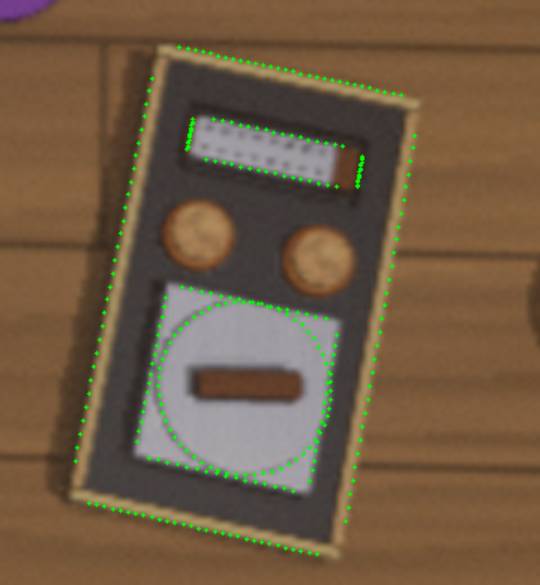

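View pics/k3.png

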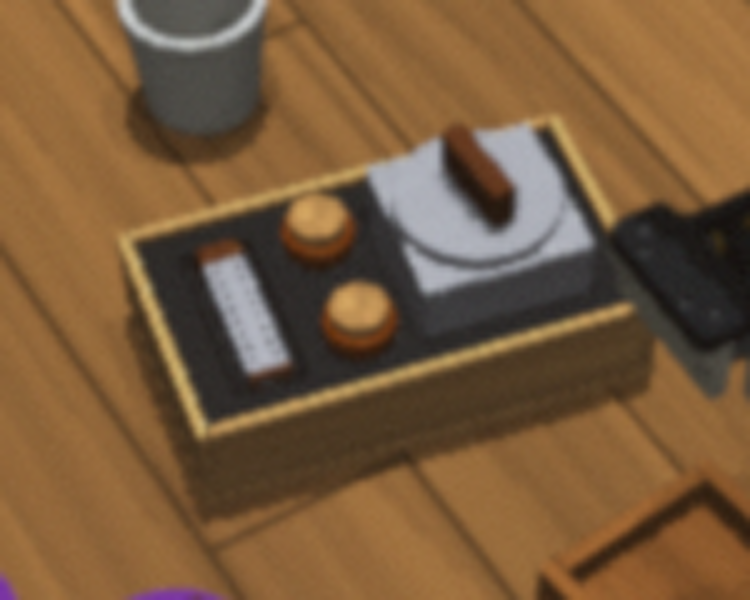

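```bash
python3 - <<'E'
from ba import *
import json,io,contextlib
cam=np.load("cam.npy")
ims={n:cv2.imread(f"pics/{n}17.png")[:,:,::-1] for n in("scene","top")}
P=json.load(open("poses.json"))
def fitz(nm,mk,p0,zs):
    for z in zs:
        M[nm]=mk(z);out={}
        for only in ("scene","top"):
            pass
        b=io.StringIO()
        with contextlib.redirect_stdout(b): F,_=run(ims,{nm:p0},fitcam=False,cam0=cam,ws=(3,2,2))
        print(nm,z,F[nm],b.getvalue().replace("\n"," | "))
fitz("t",lambda z:poly(rect(.049,.049,z),16),[.415,-.251,-.193],(.086,.090,.092,.094,.098))
fitz("g",lambda z:poly(rect(.05,.012,z),16,.15),[.5523,-.2777,1.378],(.062,.066,.068,.070,.074))
fitz("grip",lambda z:poly(rect(.029,.008,z),14,.1),[.415,-.251,1.47],(.121,.124,.127,.130))
E
```

```text
t 0.086 [ 0.4137 -0.2527 -0.1991] t scene 63 med|r| 0.94 mean -0.03 | t top 64 med|r| 0.39 mean 0.29 | 
t 0.09 [ 0.4141 -0.2516 -0.1972] t scene 62 med|r| 0.48 mean 0.43 | t top 64 med|r| 0.22 mean 0.20 | 
t 0.092 [ 0.4142 -0.251  -0.1969] t scene 63 med|r| 0.50 mean 0.42 | t top 64 med|r| 0.19 mean 0.17 | 
t 0.094 [ 0.4144 -0.2505 -0.1964] t scene 63 med|r| 0.52 mean 0.44 | t top 64 med|r| 0.16 mean 0.14 | 
t 0.098 [ 0.4148 -0.2497 -0.1959] t scene 64 med|r| 0.82 mean 0.38 | t top 64 med|r| 0.24 mean 0.15 | 
g 0.062 [ 0.5521 -0.2782  1.3788] g scene 64 med|r| 1.09 mean -0.91 | g top 64 med|r| 0.55 mean -0.49 | 
g 0.066 [ 0.552  -0.2786  1.3803] g scene 64 med|r| 0.27 mean -0.08 | g top 64 med|r| 0.33 mean -0.28 | 
g 0.068 [ 0.5522 -0.2776  1.38  ] g scene 64 med|r| 0.26 mean -0.14 | g top 64 med|r| 0.38 mean -0.38 | 
g 0.07 [ 0.5524 -0.2765  1.3772] g scene 64 med|r| 0.31 mean -0.13 | g top 64 med|r| 0.42 mean -0.42 | 
g 0.074 [ 0.5527 -0.2746  1.3753] g scene 64 med|r| 0.38 mean -0.10 | g top 64 med|r| 0.38 mean -0.24 | 
grip 0.121 [ 0.4139 -0.2517  1.5393] grip scene 56 med|r| 1.18 mean 0.69 | grip top 56 med|r| 0.73 mean 0.73 | 
grip 0.124 [ 0.414  -0.2515  1.5786] grip scene 56 med|r| 0.59 mean 0.00 | grip top 56 med|r| 0.78 mean 0.78 | 
grip 0.127 [ 0.415  -0.2506  1.5722] grip scene 56 med|r| 0.43 mean -0.11 | grip top 56 med|r| 0.78 mean 0.78 | 
grip 0.13 [ 0.4157 -0.2488  1.5664] grip scene 56 med|r| 0.43 mean -0.18 | grip top 56 med|r| 0.74 mean 0.74 |
```

```bash
python3 - <<'E'
from workcell import *
s=sense();print(s["t"],s["contact_force"],s["width"]);print(finish_job())
E
```

```text
55.55 [ 0.05306014 -0.2170968   0.74905978] 0.03182683273120814
the job is handed in; nothing more can be done
None
```

I finished the whole job and handed it in at t ≈ 55.6 s of the 208 s allowed; no verdict is reported.

**What I did:**
- There were four bars in the mould. I stacked all four in the tin.
- I pressed the grater into its slot and met a firm stop at the expected floor height, about 24 N.
- I set the silver lid into the notches, pushed it down with about 10 N and turned it clockwise about 81° to the stop.
- I carried the closed tin by its lid (it hung with about 4.8 N) and pressed it down to a firm stop in the square cutout, about 31 N, then let go and moved clear.

**Last checks from both cameras:**

| Item | Offset | Angle | Height |
|---|---|---|---|
| Tin | about 0.9 mm from the cutout centre | under 0.5° off square | rim best fits 90–94 mm; fully seated is 92 mm |
| Grater | under 0.5 mm from the slot centre | 0.15° | fits a top of about 66–68 mm; seated is 68 mm |
| Lid grip | about 1 mm from the tin's centre | turned about 79° (1.37 rad); 1.2 rad needed | fits 124–130 mm; 127 mm expected |

**Doubtful readings:**
- Fitting the lid's flange circle put it 3.2 mm off centre. It is pale on a pale rim, so I trusted the grip fit and the free turning instead.
- While the tin went into the foam, the wrist force briefly read about −10 N. I put this down to the tin sticking in the foam; the pictures showed it in line, and it then went down to the stop.
- I last saw the bars inside the tin before the lid went on.

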